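# Put the last plate away in the stock cage

### The job

The stock cage's bifold gate is shut or just ajar: push its fold inwards and collapse both panels along the track until the gate is folded right back against its jamb, and leave it so. Then take the loose steel plate off the timber bearers and lay it down flat, without dropping it, on top of the two plates in the cage, squared up tight against both yellow corner fences. Let go, come clear, and leave the two stacked plates and the other things on the bench where they are.

Things in the scene. Friction and masses are not known exactly. Their poses are not given: they have to be found in the camera images.
- cage: Fixed green wire-mesh cage, 280 deep (x) x 400 wide (y) x 290 mm high; mesh roof, back, sides; bifold gate in the front (-x), which faces the robot's left. Origin: centre of underside; x runs front to back, z up, y away from the robot. Front posts' inner faces at y = +-180 mm; header and track lips reach down to 262 mm: inside, the tool must lean in from the front. Sill 8 mm high at x = -130.
- gate (a joint): Blue gate's angle (rad): 0 shut (flat in the front), 1.46 = stop, folded right back. It is the jamb panel's angle from the front plane; the lead panel makes the same angle the other way. Folds inwards (to the cage's +x). Panels 160 wide, 12 thick, from 12 to 258 mm above the bench. Moves at 1 to 3 N, stays where left. The V narrows on the hand; the last part can be pushed at the lead edge.
- gate_pivot (a point): Axis of the jamb pivot, at (-130, -160) mm in the cage's frame by its front post nearer the robot (-y), 70 mm above the bench. At gate angle a the fold hinge is at (-130 + 160 sin a, -160 + 160 cos a), the free lead edge at (-130, -160 + 320 cos a) mm: it slides along the track to the jamb. These axes lie in the panels' outer faces; the thickness is on the inner side.
- fold_hinge (a point): The fold hinge between the two panels, bright steel knuckles in the middle of the shut gate, on the outer face; this point is 70 mm above the bench.
- plate_center (a point): Centre (half-way up) of the loose steel plate, 150 x 64 x 9 mm, about 0.66 kg (up to 0.8); its x is the long way, z up (either end may go to the back). At the start it lies on the bearers, underside 25 mm above the bench. Sliding it on the stack takes some 3 to 9 N.
- bearers: Two fixed timber bearers under the loose plate, each 25 x 90 x 25 mm high, their centres 50 mm either side of the plate's centre along its long way (75 mm clear between them). Origin: on the bench below the plate's centre.
- seat (a point): Where the loose plate's centre must lie: (17, 70, 34.5) mm in the cage's frame, on the two stacked plates, long way along the cage's x, back end on the back fence, +y side on the side fence. Yellow fences, 70 mm high: back one's face 75 mm beyond seat (+x); side one's face 32 mm from it (+y), along the back 46 mm of the plate only, so a finger fits beside the middle.
- stack_low_center (a point): Centre of the lowest stacked steel plate, 150 x 64 x 9 mm, on a 12 mm high base inside the cage against both fences.
- stack_high_center (a point): Centre of the upper stacked steel plate, same size; its top is 30 mm above the bench.
- tin: Bystander: a red-banded tin, 68 mm diameter x 105 mm high, standing on the bench. Origin: centre of its foot.
- brush: Bystander: a flat brush with a wooden handle lying on the bench. Origin: under its middle.
- hammer: Bystander: a 200 mm hammer lying on the bench. Origin: under its middle.
- square: Bystander: an orange magnetic welding square (triangle), 90 mm sides, 18 mm high, lying on the bench. Origin: under its middle.
Not all that is in view belongs to the job. Leave any black, green or turquoise look-alike of the part that bears plate_center alone.

How it is judged:
By the outcome, as a careful person would: the job done as asked, in the order asked, and still so for the second after the job is handed in, with the robot touching nothing.
It also fails if it takes over 70 s, if anything falls off the work surface, if the arm or the gripper's body presses on something with over 40 N, if the wrist force passes 120 N, or if a joint passes its speed limit or range.

### The arm

A 6-joint arm with a two-finger parallel gripper is mounted at the origin on the work surface. World frame = base frame: x ahead of the robot, y to its left, z up, the work surface at z = 0. Lengths are in m, angles in degrees, forces in N, time in s.
With the tool pointing down it reaches from about 0.25 to 0.725 m from the base axis. Payload 9.7 kg.
Tool frame: the origin (TCP) lies midway between the tips of the shut fingers; the grasp point (between the pads) lies 19 mm behind it; z points along the fingers, y is the direction in which the jaws open and shut (so a half turn about z gives the same grasp; the last joint's range is limited). The gripper opens to 85 mm and grips with 20 to 120 N. Pads are 22 mm wide; open, the fingers measure 114 mm over their backs; the gripper's body (76 mm by 85 mm) begins 54 mm behind the grasp point. The pads swing forward as they close: fully open they stand 13 mm farther back than shut.
Start: joints at [68.239, 4.979, 10.078, 95.1, 0, 90], TCP at [0.204, 0.511, 0.198] pointing down, gripper open.
Joint ranges: [-179.16, 179.16], [-48.56, 103.87], [-65.8, 70.77], [-126.05, 130.52], [-82.76, 87.17], [-180, 180]. Speed limits (degrees/s): [127.2, 127.2, 147.25, 180, 180, 180].

### API

Orientations are given as [roll, pitch, yaw] about the fixed x, y, z axes, in that order (R = Rz(yaw) Ry(pitch) Rx(roll)).
In Python, from workcell import bot, camera, recognise gives the robot as it stands. The module is installed in compiled form; this text tells all that it offers.
- The arm moves only by the tool apply_moves, never from a script. Its argument "targets" is one flat list of numbers, 7 for each row, row after row: the shift along the world's x, y, z in units of 30 mm (1.0 is 30 mm), then the turn, a rotation vector about the world's x, y, z in units of 6 degrees (1.0 is 6 degrees), then the opening, from 0 (shut) to 1 (fully open). A call has 1 to 5 rows; each row is the pose to reach, as a shift and turn from the pose commanded when the call began; what a row does not reach only later rows make up. A row lasts 1/10 s, in which the tool goes at most 50 mm and 8.59 degrees, less where a joint would pass 70% of its speed; a pose out of reach is approached as far as the arm can. A call with a gripper value outside its range is refused whole. The fingers move at their own pace and stop on an object; "newtons" is the grip in N (left out, the last holds). Time passes only in rows, so rows that repeat a pose let the fingers close. It gives the time, the measured TCP pose, the force and the opening at its end, in the units of the state.
- bot.get_obs(): the state, without advancing time (a new reading comes with each control period).
- camera(name): name is "scene" or "side" or "wrist"; returns a dict with "img" (420x560x3 uint8, red, green, blue), "intrinsics" (3x3 intrinsics, pixels), "origin" and "rotation" of the camera in the world. Camera axes: x right, y up, looking along -z (the intrinsics and any distortion apply to the point x, -y, -z); pixel columns grow to the right and rows downward; lengths in m; the calibration is good to about 2 mm. A picture is of the moment at which its call begins. There is no depth.
- bot.job_done(): hands the job in, once; it reports no verdict.
Trained networks look in the newest picture that a camera, given by its name, has taken for a name from the list of things; names that differ only in an ending like _2 or _b are one class to them, and where a whole thing is asked for, a point or a joint stands for the part that bears it (a point fixed in the world has none). Each returns a list of dicts, best first, with "conf" (0 to 1); they miss things now and then, are a little off and sometimes report something else, mostly with a low value. They report only what shows in the picture. A call takes as long as a camera call. They do not tell look-alikes from the thing itself.
- recognise(query, camera): "box" ([left, top, right, bottom] in pixels, round what is visible of it).
The state is a dict: "time": time; "q": joint angles; "qd": joint speeds; "joint_efforts": joint torques, N m; "ee_pos": TCP position; "tcp_rot": TCP orientation; "wrist_force": force on the tool from outside, world axes, zero at the start; "torque": the same for the moment, N m; "opening": finger opening in m.
Only numpy, scipy, OpenCV 4.12 (cv2) and the standard library are available. Lean on these libraries where they do the work, as an engineer would, in place of code of your own. Each camera call takes 0.05 s, during which the arm holds its last target.

## Working session

There is one attempt and no reset: what is moved stays moved. The work goes in short steps, Python scripts to look and compute and a tool call to move; the robot and the scene stay as the last step left them, time stands still between calls to the robot, and variables do not carry over. Pictures are saved under pics/ and viewed, and the job is handed in when it is done.

Besides the shell and the picture viewer there is one more tool, called after "Call:" by a JSON object that holds its "method" and its "body", one argument or row to a line. apply_moves: Moves the arm, as the interface text tells. Its arguments: {"type":"object","properties":{"targets":{"type":"array"},"newtons":{"type":"number"}},"required":["targets"]}

```bash
mkdir -p pics; ls
python3 - <<'E'
from workcell import bot, camera, recognise
import cv2
print(bot.get_obs())
for n in ["scene","side","wrist"]:
    c=camera(n); cv2.imwrite(f"pics/{n}0.png",c["img"][:,:,::-1]); print(n,c["intrinsics"],c["origin"],c["rotation"],[k for k in c])
    for q in ["cage","gate","fold_hinge","gate_pivot","plate_center","bearers","seat","stack_high_center","tin","brush","hammer","square"]:
        try:
            for d in recognise(q,n)[:3]: print(n,q,[round(x) for x in d["box"]],round(d["conf"],2))
        except Exception as e: print(q,e)
E
```

```text
pics
{'time': 0.0, 'q': array([ 6.82380131e+01,  5.01200717e+00,  1.00336848e+01,  9.50979591e+01,
       -1.00677795e-03,  9.00018357e+01]), 'qd': array([-0.05670253,  0.11913967, -0.13298195,  0.05247635,  0.00964663,
        0.05267415]), 'joint_efforts': array([ 2.56169122e-03, -5.20381129e+01,  4.64813089e+01,  1.60314061e-02,
        1.60853023e-05,  1.81632356e-05]), 'ee_pos': array([0.20382029, 0.51055412, 0.19726749]), 'tcp_rot': array([-1.79923719e+02,  1.00922108e-03,  1.58236179e+02]), 'wrist_force': array([ 0.04723563, -0.96134334,  0.14316641]), 'torque': array([ 0.02936091, -0.00248366, -0.0026583 ]), 'opening': 0.08552028549451834}
scene [[500.06602901   0.         283.95842123]
 [  0.         500.06602901 205.22253274]
 [  0.           0.           1.        ]] [-0.19012754  0.22331579  1.70068318] [ 22.5729296   -0.28561084 -96.93077182] ['img', 'intrinsics', 'origin', 'rotation']
scene cage [295, 79, 411, 228] 0.58
scene gate [298, 122, 323, 213] 0.76
scene fold_hinge [298, 123, 324, 177] 0.73
scene gate_pivot [297, 78, 413, 228] 0.72
scene plate_center [211, 191, 
[... 1039 characters left out ...]
t [296, 96, 404, 228] 0.92
side stack_high_center [327, 161, 360, 175] 0.58
side brush [418, 207, 435, 248] 0.89
side hammer [411, 165, 434, 203] 0.89
side square [255, 239, 285, 259] 0.74
wrist [[371.2977984    0.         282.39316813]
 [  0.         371.2977984  215.29327085]
 [  0.           0.           1.        ]] [0.12806204 0.54178213 0.37421567] [-1.87208009e+01  3.87677283e-02  6.82559159e+01] ['img', 'intrinsics', 'origin', 'rotation']
wrist plate_center [475, 179, 559, 312] 0.97
wrist plate_center [209, 400, 265, 417] 0.95
wrist plate_center [342, 334, 403, 420] 0.71
wrist bearers [206, 390, 283, 420] 0.81
wrist hammer [44, 341, 105, 373] 0.16
wrist square [48, 341, 102, 371] 0.6
```

View pics/scene0.png

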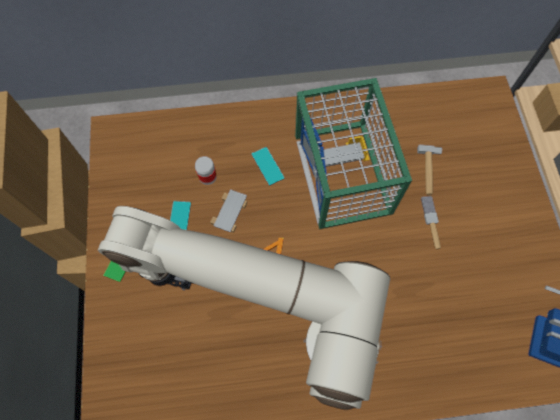

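View pics/side0.png

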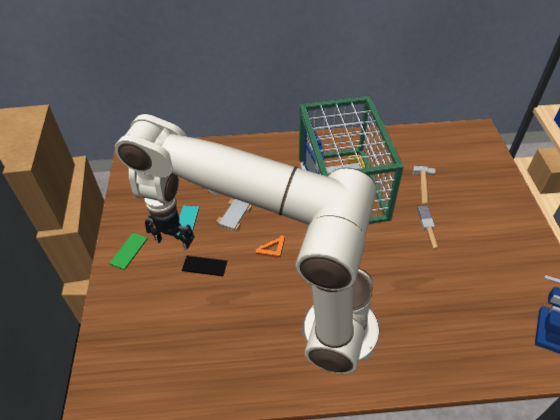

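View pics/wrist0.png

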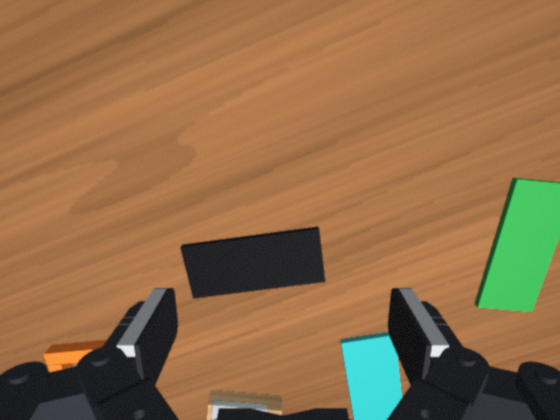

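Run:
```python
import cv2
a=cv2.imread("pics/scene0.png");b=cv2.imread("pics/side0.png")
cv2.imwrite("pics/s1.png",cv2.resize(a[60:260,280:480],(800,600)[0:1]*2 if 0 else (600,600),interpolation=cv2.INTER_CUBIC))
cv2.imwrite("pics/s2.png",cv2.resize(b[70:270,200:460],(780,600),interpolation=cv2.INTER_CUBIC))
cv2.imwrite("pics/s3.png",cv2.resize(a[140:300,90:290],(800,640)[0:2] if 0 else (750,600),interpolation=cv2.INTER_CUBIC))
```

```text
(no output)
```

View pics/s1.png

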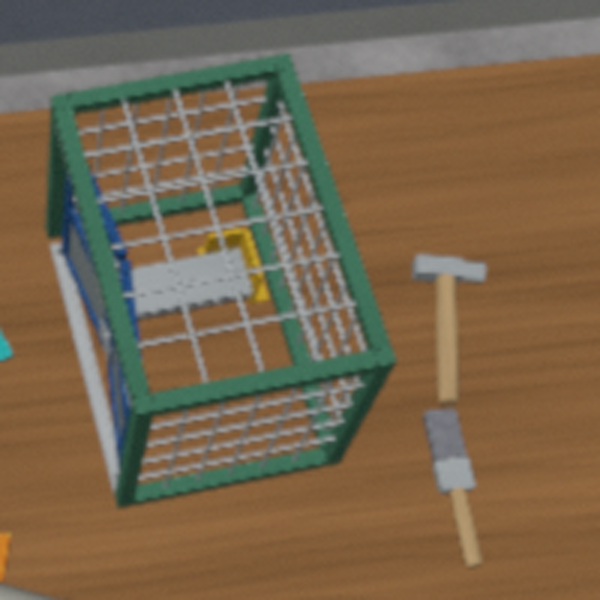

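View pics/s2.png

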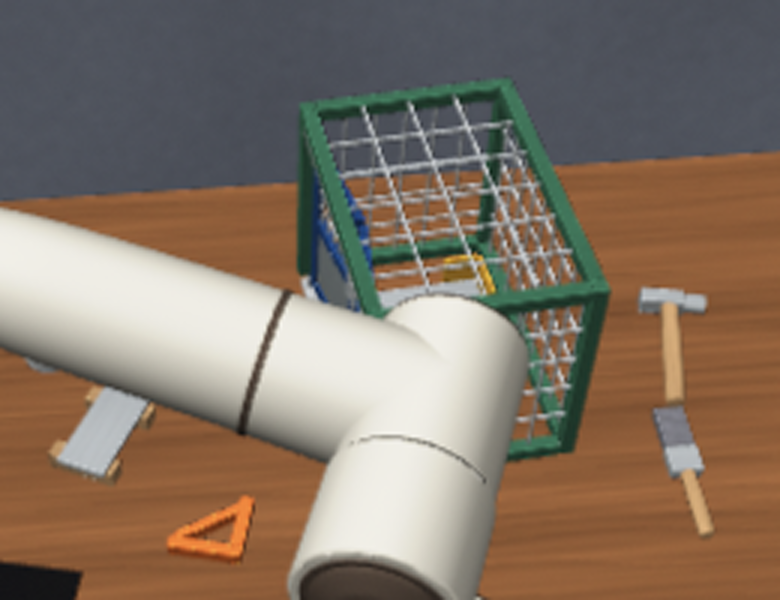

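View pics/s3.png

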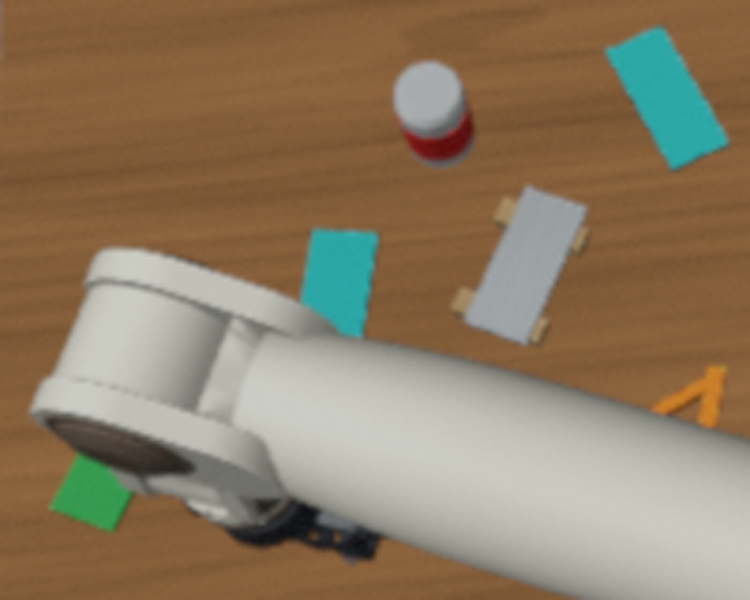

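```bash
cat > h.py <<'E'
import numpy as np, cv2
from scipy.spatial.transform import Rotation as R
from scipy.optimize import least_squares
CAM={"scene":(np.array([[500.066,0,283.958],[0,500.066,205.2225],[0,0,1]]),np.array([-0.19012754,0.22331579,1.70068318]),[22.5729296,-0.28561084,-96.93077182]),
"side":(np.array([[513.654,0,282.256],[0,513.654,205.851],[0,0,1]]),np.array([-0.77747707,0.23636227,1.51721128]),[41.14562707,0.70435365,-94.79228526])}
def cam(c):
    if isinstance(c,str): return CAM[c]
    return c["intrinsics"],c["origin"],c["rotation"]
def proj(P,c):
    K,o,r=cam(c); p=(np.atleast_2d(P)-o)@R.from_euler('xyz',r,degrees=True).as_matrix()
    x=p*[1,-1,-1]; u=x@K.T; return u[:,:2]/u[:,2:]
def ray(uv,c,z):
    K,o,r=cam(c); d=np.linalg.inv(K)@[uv[0],uv[1],1]; d=R.from_euler('xyz',r,degrees=True).as_matrix()@(d*[1,-1,-1])
    return o+d*(z-o[2])/d[2]
def cage2w(p,pose):
    x,y,a=pose; c,s=np.cos(a),np.sin(a); p=np.atleast_2d(p).astype(float)
    return np.c_[x+c*p[:,0]-s*p[:,1], y+s*p[:,0]+c*p[:,1], p[:,2]]
def gatepts(a):
    P=[]
    for z in(.012,.258):
        P+=[[-.13,-.16,z],[-.13+.16*np.sin(a),-.16+.16*np.cos(a),z],[-.13,-.16+.32*np.cos(a),z]]
    return np.array(P)
E
python3 - <<'E'
from h import *
obs=[("scene",(-.14,.2,.29),(52/3+280,98/3+60)),("scene",(.14,.2,.29),(292/3+280,57/3+60)),("scene",(.14,-.2,.29),(394/3+280,360/3+60)),("scene",(-.14,-.2,.29),(138/3+280,412/3+60)),
("scene",(-.14,-.2,0),(119/3+280,507/3+60)),("scene",(.14,-.2,0),(340/3+280,465/3+60)),
("side",(-.14,.2,.29),(301/3+200,103/3+70)),("side",(.14,.2,.29),(514/3+200,80/3+70)),("side",(.14,-.2,.29),(608/3+200,290/3+70))]
def f(p): return np.concatenate([(proj(cage2w(o[1],p),o[0])-o[2]).ravel() for o in obs])
s=least_squares(f,[.4,0.0,-1.5],loss='soft_l1')
print(s.x,np.degrees(s.x[2])); print(s.fun.reshape(-1,2).round(1))
# plate
c=[(527,185),(587,207),(530,346),(464,323)]
W=np.array([ray((u/3.75+90,v/3.75+140),"scene",.034) for u,v in c]); print(W.round(4),W.mean(0))
for i in range(4): print(np.linalg.norm(W[i]-W[(i+1)%4]))
d=(W[0]+W[1]-W[2]-W[3]);print(np.degrees(np.arctan2(d[1],d[0])))
np.save("cage.npy",s.x)
for a in (0,.1,.2,.3,.4): print(a,((proj(cage2w(gatepts(a),s.x),"scene")-[280,60])*3).round().tolist())
E
```

```text
[ 0.61276406 -0.10640488 -1.48445875] -85.0532212583873
[[ 0.  -1.6]
 [-0.1 -1.7]
 [ 1.2  0.8]
 [-0.6  0.2]
 [-0.8  0.5]
 [-0.  -0.2]
 [-0.1  0.1]
 [-0.4 -0.5]
 [ 1.5  0.7]]
[[0.5823 0.3178 0.034 ]
 [0.552  0.2619 0.034 ]
 [0.4161 0.3283 0.034 ]
 [0.4465 0.3884 0.034 ]] [0.49922583 0.32408512 0.034     ]
0.06356130643988575
0.1512562418236197
0.06731263315286297
0.15301456897993249
-26.751203723763833
0 [[118.0, 473.0], [88.0, 356.0], [60.0, 246.0], [134.0, 389.0], [100.0, 259.0], [67.0, 137.0]]
0.1 [[118.0, 473.0], [101.0, 354.0], [60.0, 247.0], [134.0, 389.0], [114.0, 257.0], [68.0, 139.0]]
0.2 [[118.0, 473.0], [113.0, 353.0], [61.0, 250.0], [134.0, 389.0], [128.0, 256.0], [69.0, 142.0]]
0.3 [[118.0, 473.0], [126.0, 354.0], [62.0, 255.0], [134.0, 389.0], [143.0, 256.0], [70.0, 148.0]]
0.4 [[118.0, 473.0], [139.0, 356.0], [64.0, 263.0], [134.0, 389.0], [157.0, 258.0], [72.0, 156.0]]
```

```bash
cat >> h.py <<'E'
def orient(lean,az,flip=1,roll=0):
    l,a=np.radians([lean,az]); z=np.array([np.sin(l)*np.cos(a),np.sin(l)*np.sin(a),-np.cos(l)])
    y=flip*np.array([-np.sin(a),np.cos(a),0]); x=np.cross(y,z); return R.from_matrix(np.c_[x,y,z])
def delta(p,Rt,verbose=True):
    from workcell import bot
    o=bot.get_obs(); R0=R.from_euler('xyz',o["tcp_rot"],degrees=True)
    d=(np.array(p)-o["ee_pos"])/.03; v=(Rt*R0.inv()).as_rotvec(degrees=True)/6
    n=max(np.linalg.norm(d)*30/50,np.linalg.norm(v)*6/8.59)
    print("rows",round(n,1),"row:",np.r_[d,v].round(2).tolist())
    return d,v
def stat():
    from workcell import bot
    o=bot.get_obs()
    print("t",round(o["time"],2),"q",o["q"].round(1),"p",o["ee_pos"].round(4),"rot",o["tcp_rot"].round(1),"F",o["wrist_force"].round(1),"op",round(o["opening"],4))
    import json; open("log.txt","a").write(json.dumps([o["q"].tolist(),o["ee_pos"].tolist(),o["tcp_rot"].tolist()])+"\n")
    return o
E
python3 - <<'E'
from h import *
stat()
C=np.load("cage.npy"); az=np.degrees(C[2])
print("seat",cage2w([.017,.07,.0345],C),"pivot",cage2w([-.13,-.16,.07],C))
p=cage2w([-.2,0,.12],C)[0]; print(p)
for f in(1,-1): print((orient(50,az,f)).as_euler('xyz',degrees=True)); delta(p,orient(50,az,f))
E
```

```text
t 1.95 q [68.2  5.  10.1 95.1 -0.  90. ] p [0.2039 0.5108 0.198 ] rot [180.    0.  158.2] F [-0.9  0.5 -0. ] op 0.0853
seat [[ 0.68396925 -0.11730543  0.0345    ]] pivot [[0.44215008 0.00931405 0.07      ]]
[0.59551799 0.09285017 0.12      ]
[180.          50.          94.94677874]
rows 11.6 row: [13.05, -13.93, -2.6, -7.02, -5.21, -9.84]
[180.         -50.         -85.05322126]
rows 14.3 row: [13.05, -13.93, -2.6, -5.88, 7.92, 18.01]
```

Call:
{"method": "apply_moves", "body": {
  "targets": [6.5, -7, -1.2, -3.5, -2.6, -4.9, 0, 6.5, -7, -1.2, -3.5, -2.6, -4.9, 0, 6.5, -7, -1.2, -3.5, -2.6, -4.9, 0, 6.5, -7, -1.2, -3.5, -2.6, -4.9, 0, 6.5, -7, -1.2, -3.5, -2.6, -4.9, 0],
  "newtons": 40
}}

```text
time: 2.45
ee_pos: [0.3735, 0.3282, 0.1661]
tcp_rot: [-172.0, 24.9, 129.9]
wrist_force: [1.1, 0.6, -0.1]
opening: 0.0123
```

```bash
cat > d.py <<'E'
import sys
from h import *
# usage: d.py cx cy cz lean [az offset deg]  (cage mm)
stat(); C=np.load("cage.npy"); a=list(map(float,sys.argv[1:]))
p=cage2w(np.array(a[:3])/1000,C)[0]; delta(p,orient(a[3],np.degrees(C[2])+(a[4] if len(a)>4 else 0)))
E
cat > w.py <<'E'
import sys
from h import *
# current TCP in cage frame mm
o=stat(); C=np.load("cage.npy"); d=o["ee_pos"][:2]-C[:2]; c,s=np.cos(C[2]),np.sin(C[2]); print("cage",(1000*np.array([c*d[0]+s*d[1],-s*d[0]+c*d[1],o["ee_pos"][2]])).round(1))
E
python3 d.py -200 0 120 50
```

```text
t 2.45 q [ 54.9  10.7   8.8 103.1 -21.5 109.6] p [0.3735 0.3282 0.1661] rot [-172.    24.9  129.9] F [ 1.1  0.6 -0.1] op 0.0123
rows 6.5 row: [7.4, -7.84, -1.54, -3.49, -2.61, -4.92]
```

Call:
{"method": "apply_moves", "body": {
  "targets": [7.4, -7.8, -1.5, -3.5, -2.6, -4.9, 0, 7.4, -7.8, -1.5, -3.5, -2.6, -4.9, 0, 7.4, -7.8, -1.5, -3.5, -2.6, -4.9, 0, 7.4, -7.8, -1.5, -3.5, -2.6, -4.9, 0, 7.4, -7.8, -1.5, -3.5, -2.6, -4.9, 0]
}}

```text
time: 2.95
ee_pos: [0.5441, 0.1484, 0.1306]
tcp_rot: [-179.9, 50.1, 95.1]
wrist_force: [0.8, 0.7, 0.1]
opening: 0.0
```

```bash
python3 d.py -200 0 120 50
```

```text
t 2.95 q [ 36.8  30.7  19.6 111.2 -40.7 134. ] p [0.5441 0.1484 0.1306] rot [-179.9   50.1   95.1] F [0.8 0.7 0.1] op 0.0
rows 1.5 row: [1.71, -1.85, -0.35, 0.02, -0.01, -0.01]
```

Call:
{"method": "apply_moves", "body": {
  "targets": [1.7, -1.8, -0.3, 0, 0, 0, 0, 1.7, -1.8, -0.3, 0, 0, 0, 0]
}}

```text
time: 3.15
ee_pos: [0.5958, 0.0923, 0.1215]
tcp_rot: [-179.7, 49.9, 95.3]
wrist_force: [-0.8, 0.4, 0.3]
opening: 0.0002
```

```bash
cat > kin.py <<'E'
from h import *
import json
D=[json.loads(l) for l in open("log.txt")]
def fk(q,p):
    # p: h, off, L2, L3, e(wrist), tool ; structure: Rz(q1) pitch q2, -q3, q4, J5 , J6
    q=np.radians(q)
    h,off,L2,L3,d5,tl,dd=p
    rz=R.from_euler('z',q[0]); 
    # arm plane: X radial, Z up. upper arm straight up at q2=0, leaning forward
    a2=q[1]; a3=q[1]-q[2]; a4=q[1]-q[2]+q[3]
    Pm=np.array([0,off,h])+L2*np.array([np.sin(a2),0,np.cos(a2)])
    # forearm: angle of forearm a3 (from horizontal ), forward
    Pm=Pm+L3*np.array([np.cos(a3),0,-np.sin(a3)])
    E1=Pm.copy()
    # wrist: link along direction a4 
    B=R.from_euler('y',a4)     # X axis -> pointing down at a4=90
    Pm=Pm+B.apply([d5,0,dd])
    B5=B*R.from_euler('z',q[4])   # j5 about local z 
    tip=Pm+B5.apply([tl,0,0])
    return rz.apply(tip),rz.apply(E1),rz.apply(Pm),(rz*B5).apply([1,0,0])
if __name__=="__main__":
    for q,p,r in D:
        zt=R.from_euler('xyz',r,degrees=True).apply([0,0,1]); 
        print(zt.round(3), fk(q,[0]*7)[3].round(3))
    def f(x): return np.concatenate([fk(q,x)[0]-p for q,p,r in D])
    x0=[.2,-.1,.4,.4,.1,.25,0]
    s=least_squares(f,x0); print(s.x.round(4),abs(s.fun).max(), len(D)); np.save("kin.npy",s.x)
E
python3 w.py; python3 kin.py
```

```text
t 3.15 q [ 30.2  30.8  19.6 105.7 -43.8 126.1] p [0.5958 0.0923 0.1215] rot [-179.7   49.9   95.3] F [-0.8  0.4  0.3] op 0.0002
cage [-199.5    0.2  121.5]
[ 0.  0. -1.] [ 0.  0. -1.]
[ 0.161 -0.409 -0.898] [ 0.161 -0.409 -0.898]
[ 0.066 -0.764 -0.642] [ 0.066 -0.764 -0.642]
[ 0.065 -0.763 -0.643] [ 0.065 -0.763 -0.643]
[ 1.756e-01  1.000e-04  4.294e-01  5.198e-01  1.333e-01  3.184e-01
 -4.800e-03] 0.0004897750814853996 4
```

```bash
cat > ik.py <<'E'
from kin import *
K=np.load("kin.npy"); C=np.load("cage.npy")
lo=np.array([-179,-48.5,-65.8,-126,-82.7]);hi=np.array([179,103.8,70.7,130.5,87.1])
def ik(p,Rt,q0=[15,40,20,100,-45]):
    z=Rt.apply([0,0,1])
    f=lambda q:np.r_[(fk(np.r_[q,0],K)[0]-p)*10,fk(np.r_[q,0],K)[3]-z]
    s=least_squares(f,q0,bounds=(lo,hi),x_scale=10); return s.x,abs(s.fun).max()
def w2c(P):
    d=P[:2]-C[:2]; c,s=np.cos(C[2]),np.sin(C[2]); return (1000*np.array([c*d[0]+s*d[1],-s*d[0]+c*d[1],P[2]])).round()
if __name__=="__main__":
    az=np.degrees(C[2])
    for nm,p in (("fold a0",(-.1,0,.08)),("fold .9",(-.005,-.06,.08)),("lead",(-.1,-.11,.08)),("lead0",(-.1,.06,.08)),("seat",(.012,.07,.03)),("seat up",(.012,.07,.07))):
        for L in (40,50,60,65):
            q,e=ik(cage2w(p,C)[0],orient(L,az)); F=fk(np.r_[q,0],K)
            print(nm,L,q.round(1),"err",round(e,4),"J4 cage",w2c(F[1]),"J5 cage",w2c(F[2]))
E
python3 ik.py
```

```text
fold a0 40 [ 18.6  19.7   5.7  87.1 -38.7] err 0.0 J4 cage [-312.   30.  454.] J5 cage [-305.   -0.  324.]
fold a0 50 [ 22.1  25.1   7.6  91.9 -47.1] err 0.0 J4 cage [-358.   46.  409.] J5 cage [-344.    0.  285.]
fold a0 60 [ 24.8  31.8  10.6  99.2 -54.6] err 0.0 J4 cage [-400.   67.  352.] J5 cage [-376.    0.  239.]
fold a0 65 [ 25.9  35.8  12.5 104.  -57.8] err 0.0 J4 cage [-419.   79.  318.] J5 cage [-389.    0.  215.]
fold .9 40 [ 10.3   8.   -8.2  78.3 -39.8] err 0.0 J4 cage [-211.  -45.  456.] J5 cage [-210.  -60.  324.]
fold .9 50 [ 14.4  12.3  -8.   80.7 -49.1] err 0.0 J4 cage [-254.  -30.  415.] J5 cage [-249.  -60.  285.]
fold .9 60 [ 17.6  18.5  -6.7  85.7 -57.7] err 0.0 J4 cage [-292.   -9.  362.] J5 cage [-281.  -60.  239.]
fold .9 65 [ 18.9  22.4  -5.4  89.6 -61.6] err 0.0 J4 cage [-309.    4.  331.] J5 cage [-294.  -60.  215.]
lead 40 [ 21.5   6.7 -10.   86.7 -38. ] err 0.0 J4 cage [-315.  -76.  452.] J5 cage [-305. -110.  324.]
lead 50 [ 25.6  13.   -8.2  91.5 -45.8] err 0.0 J4 cage [-364.  -58.  406.] J5 cage [-344. -110.  285.]
lead 60 [ 28.8  20.7  -5.7  98.5 -52
[... 735 characters left out ...]
 err 0.0 J4 cage [-234.   92.  366.] J5 cage [-232.   70.  235.]
seat 60 [ 13.8  34.6  10.5  80.9 -58.8] err 0.0 J4 cage [-270.  109.  317.] J5 cage [-264.   70.  189.]
seat 65 [ 14.9  38.   12.2  84.5 -63.2] err 0.0 J4 cage [-285.  120.  288.] J5 cage [-277.   70.  165.]
seat up 40 [  7.8  24.3  11.   79.1 -39.9] err 0.0 J4 cage [-193.   80.  447.] J5 cage [-193.   70.  314.]
seat up 50 [ 11.2  27.6  10.9  80.6 -49.6] err 0.0 J4 cage [-234.   92.  406.] J5 cage [-232.   70.  275.]
seat up 60 [ 13.8  32.6  12.2  84.6 -58.8] err 0.0 J4 cage [-270.  109.  357.] J5 cage [-264.   70.  229.]
seat up 65 [ 14.9  35.8  13.6  88.2 -63.2] err 0.0 J4 cage [-285.  120.  328.] J5 cage [-277.   70.  205.]
```

```bash
cat > wp.py <<'E'
import sys
from h import *
# wp.py lean cx cy cz cx cy cz ... -> list of shift rows from current pose
o=stat(); C=np.load("cage.npy"); a=list(map(float,sys.argv[1:])); Rt=orient(a[0],np.degrees(C[2]))
for i in range(1,len(a),3): delta(cage2w(np.array(a[i:i+3])/1000,C)[0],Rt)
E
python3 wp.py 50 -160 0 80  -125 0 80 -108 -3 80 -94 -8 80 -81 -13 80 -69 -20 80 -57 -28 80 -46 -38 80 -37 -48 80 -31 -60 80 -26 -73 80
```

```text
t 3.15 q [ 30.2  30.8  19.6 105.7 -43.8 126.1] p [0.5958 0.0923 0.1215] rot [-179.7   49.9   95.3] F [-0.8  0.4  0.3] op 0.0002
rows 1.1 row: [0.11, -1.31, -1.38, -0.01, -0.04, -0.02]
rows 1.7 row: [0.21, -2.47, -1.38, -0.01, -0.04, -0.02]
rows 2.0 row: [0.16, -3.05, -1.38, -0.01, -0.04, -0.02]
rows 2.3 row: [0.03, -3.53, -1.38, -0.01, -0.04, -0.02]
rows 2.5 row: [-0.1, -3.97, -1.38, -0.01, -0.04, -0.02]
rows 2.8 row: [-0.3, -4.39, -1.38, -0.01, -0.04, -0.02]
rows 3.0 row: [-0.53, -4.81, -1.38, -0.01, -0.04, -0.02]
rows 3.3 row: [-0.83, -5.21, -1.38, -0.01, -0.04, -0.02]
rows 3.5 row: [-1.13, -5.53, -1.38, -0.01, -0.04, -0.02]
rows 3.7 row: [-1.51, -5.77, -1.38, -0.01, -0.04, -0.02]
rows 3.9 row: [-1.93, -5.97, -1.38, -0.01, -0.04, -0.02]
```

Call:
{"method": "apply_moves", "body": {
  "targets": [0.1, -1.3, -1.4, 0, 0, 0, 0, 0.2, -1.9, -1.4, 0, 0, 0, 0, 0.2, -2.5, -1.4, 0, 0, 0, 0, 0.15, -3.05, -1.4, 0, 0, 0, 0, 0.05, -3.5, -1.4, 0, 0, 0, 0]
}}

```text
time: 3.65
ee_pos: [0.5955, -0.0107, 0.0811]
tcp_rot: [-179.8, 49.9, 95.3]
wrist_force: [0.0, -0.0, -0.8]
opening: -0.0001
```

```bash
python3 w.py; python3 wp.py 50 -81 -13 80 -69 -20 80 -57 -28 80 -46 -38 80 -37 -48 80 -31 -60 80 -26 -73 80
```

```text
t 3.65 q [ 22.   22.6   4.7  91.1 -47.  115.1] p [ 0.5955 -0.0107  0.0811] rot [-179.8   49.9   95.3] F [ 0.  -0.  -0.8] op -0.0001
cage [-96.9  -8.9  81.1]
t 3.65 q [ 22.   22.6   4.7  91.1 -47.  115.1] p [ 0.5955 -0.0107  0.0811] rot [-179.8   49.9   95.3] F [ 0.  -0.  -0.8] op -0.0001
rows 0.3 row: [-0.09, -0.54, -0.04, -0.02, -0.02, -0.04]
rows 0.6 row: [-0.29, -0.96, -0.04, -0.02, -0.02, -0.04]
rows 0.9 row: [-0.52, -1.38, -0.04, -0.02, -0.02, -0.04]
rows 1.2 row: [-0.82, -1.77, -0.04, -0.02, -0.02, -0.04]
rows 1.4 row: [-1.13, -2.1, -0.04, -0.02, -0.02, -0.04]
rows 1.7 row: [-1.51, -2.33, -0.04, -0.02, -0.02, -0.04]
rows 1.9 row: [-1.92, -2.54, -0.04, -0.02, -0.02, -0.04]
```

```bash
cat > pic.py <<'E'
import sys
from h import *
from workcell import camera
# pic.py name out l t r b
c=camera(sys.argv[1]); im=c["img"][:,:,::-1]
l,t,r,b=map(int,sys.argv[3:7]); s=min(780/(r-l),590/(b-t))
cv2.imwrite("pics/"+sys.argv[2]+".png",cv2.resize(im[t:b,l:r],None,fx=s,fy=s,interpolation=cv2.INTER_CUBIC)); print("scale",s)
if sys.argv[1]=="wrist": print(c["intrinsics"],c["origin"],c["rotation"]); np.savez("pics/"+sys.argv[2]+".npz",im=im,K=c["intrinsics"],o=c["origin"],r=c["rotation"])
E
python3 pic.py scene s4 270 60 450 240; python3 pic.py wrist w4 0 0 560 420
```

```text
scale 3.2777777777777777
scale 1.3928571428571428
[[371.2977984    0.         282.39316813]
 [  0.         371.2977984  215.29327085]
 [  0.           0.           1.        ]] [0.57950081 0.17537541 0.13176817] [-68.65565033   0.1804365    5.1303692 ]
```

View pics/s4.png

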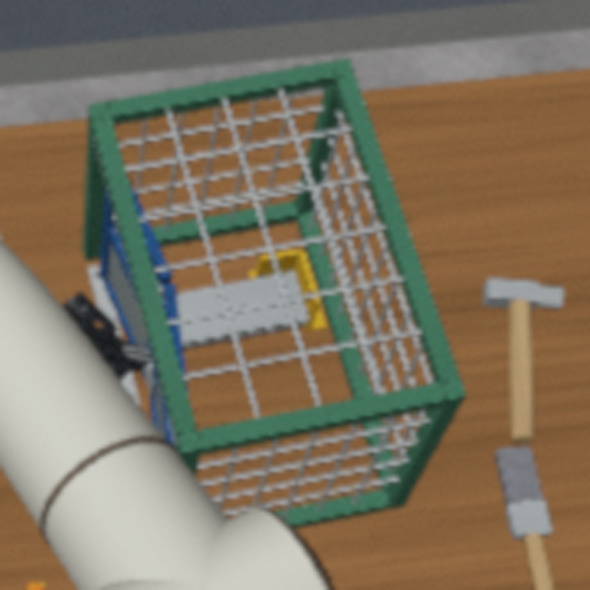

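View pics/w4.png

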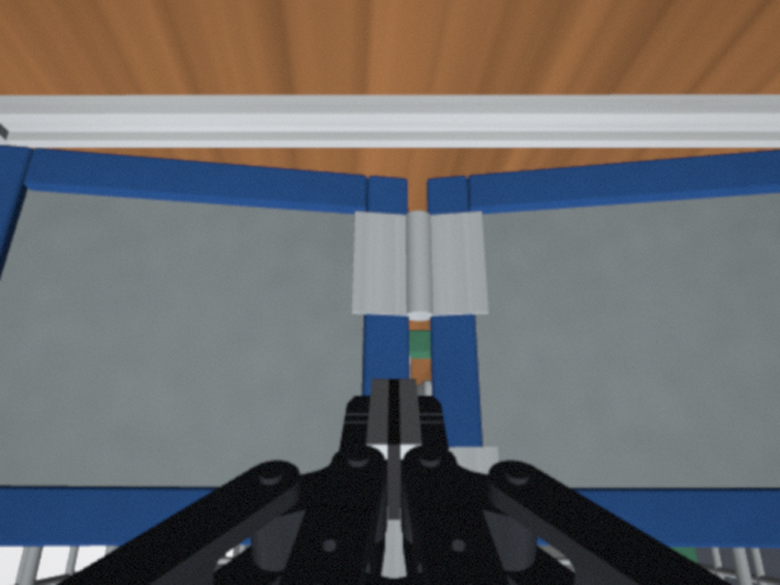

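Call:
{"method": "apply_moves", "body": {
  "targets": [0, -0.4, 0, 0, 0, 0, 0, -0.1, -0.7, 0, 0, 0, 0, 0, -0.3, -1.1, 0, 0, 0, 0, 0, -0.5, -1.5, 0, 0, 0, 0, 0, -0.8, -1.8, 0, 0, 0, 0, 0]
}}

```text
time: 4.25
ee_pos: [0.5718, -0.0641, 0.0813]
tcp_rot: [-179.9, 49.9, 95.3]
wrist_force: [2.0, 0.7, 0.4]
opening: 0.0
```

```bash
python3 w.py;python3 pic.py wrist w5 0 0 560 420;  python3 wp.py 50 -46 -38 80 -37 -48 80 -31 -60 80 -26 -73 80
```

```text
t 4.25 q [ 18.   15.7  -3.8  85.3 -48.2 109.3] p [ 0.5718 -0.0641  0.0813] rot [-179.9   49.9   95.3] F [2.  0.7 0.4] op 0.0
cage [-45.7 -37.2  81.3]
scale 1.3928571428571428
[[371.2977984    0.         282.39316813]
 [  0.         371.2977984  215.29327085]
 [  0.           0.           1.        ]] [0.55582328 0.12326182 0.13172489] [-68.63328095   0.1013749    5.22994126]
t 4.3 q [ 17.9  15.5  -3.9  85.3 -48.2 109.3] p [ 0.5704 -0.0651  0.0815] rot [-179.8   49.9   95.3] F [0.9 0.6 0.1] op 0.0002
rows 0.0 row: [0.02, 0.04, -0.05, -0.02, -0.02, -0.04]
rows 0.2 row: [-0.29, -0.29, -0.05, -0.02, -0.02, -0.04]
rows 0.5 row: [-0.67, -0.52, -0.05, -0.02, -0.02, -0.04]
rows 0.8 row: [-1.09, -0.72, -0.05, -0.02, -0.02, -0.04]
```

View pics/w5.png

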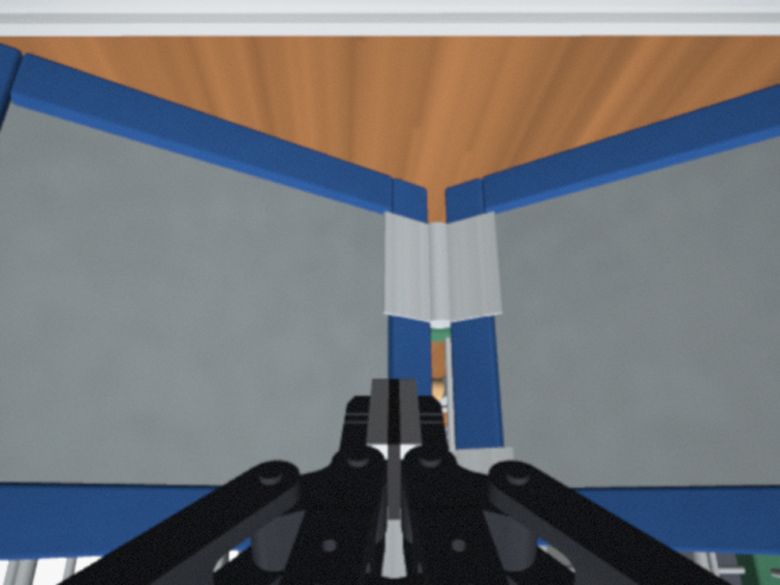

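```bash
python3 wp.py 50 -35 -40 80 -25 -48 80 -17 -58 80 -10 -68 80 -5 -76 80|grep row
```

```text
rows 0.2 row: [-0.02, -0.33, -0.05, -0.02, -0.02, -0.04]
rows 0.4 row: [-0.25, -0.68, -0.05, -0.02, -0.02, -0.04]
rows 0.7 row: [-0.56, -0.98, -0.05, -0.02, -0.02, -0.04]
rows 0.9 row: [-0.87, -1.24, -0.05, -0.02, -0.02, -0.04]
rows 1.1 row: [-1.13, -1.43, -0.05, -0.02, -0.02, -0.04]
```

Call:
{"method": "apply_moves", "body": {
  "targets": [0, -0.3, 0, 0, 0, 0, 0, -0.25, -0.7, 0, 0, 0, 0, 0, -0.55, -1.0, 0, 0, 0, 0, 0, -0.85, -1.25, 0, 0, 0, 0, 0, -0.85, -1.25, 0, 0, 0, 0, 0]
}}

```text
time: 4.8
ee_pos: [0.5458, -0.1017, 0.0815]
tcp_rot: [-179.9, 49.9, 95.3]
wrist_force: [-2.3, -0.3, 0.1]
opening: 0.0001
```

```bash
python3 w.py;python3 pic.py wrist w6 0 0 560 420; python3 pic.py scene s6 270 60 450 240
```

```text
t 4.8 q [ 15.    9.9 -10.3  81.3 -48.9 105. ] p [ 0.5458 -0.1017  0.0815] rot [-179.9   49.9   95.3] F [-2.3 -0.3  0.1] op 0.0001
cage [-10.5 -66.3  81.5]
scale 1.3928571428571428
[[371.2977984    0.         282.39316813]
 [  0.         371.2977984  215.29327085]
 [  0.           0.           1.        ]] [0.5299906  0.08568803 0.13194066] [-68.63035599   0.14167288   5.20557202]
scale 3.2777777777777777
```

View pics/w6.png

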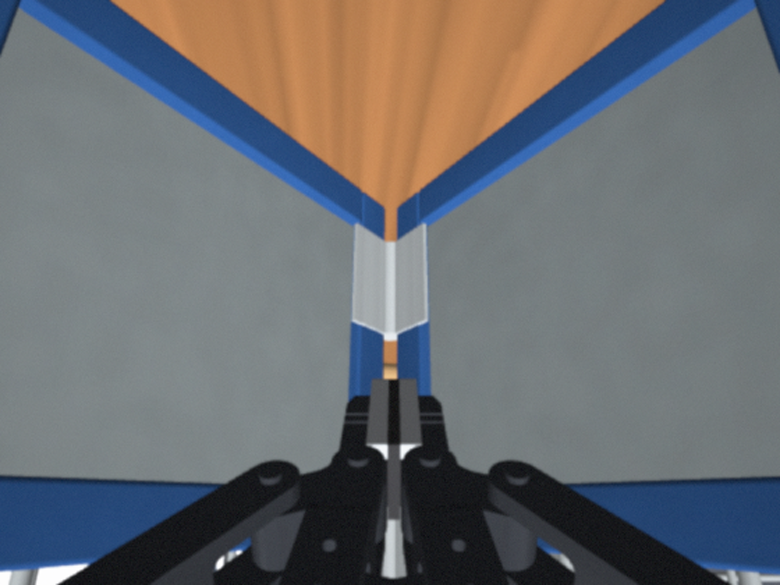

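View pics/s6.png

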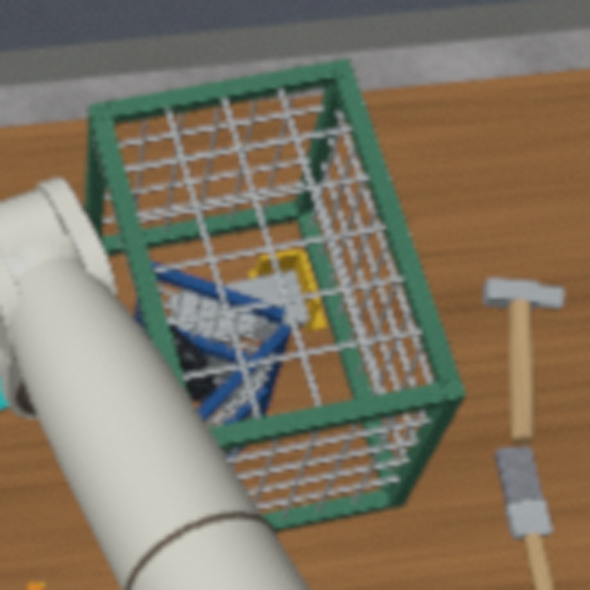

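```bash
python3 wp.py 50 -100 -67 80 -190 -60 80 -190 75 80 -108 75 80 -108 30 80|grep row
```

```text
rows 1.8 row: [-0.29, 2.96, -0.05, -0.02, -0.02, -0.04]
rows 3.6 row: [-0.32, 5.96, -0.05, -0.02, -0.02, -0.04]
rows 4.6 row: [4.16, 6.35, -0.05, -0.02, -0.02, -0.04]
rows 3.4 row: [4.4, 3.63, -0.05, -0.02, -0.02, -0.04]
rows 2.7 row: [2.9, 3.5, -0.05, -0.02, -0.02, -0.04]
```

Call:
{"method": "apply_moves", "body": {
  "targets": [-0.1, 1.5, 0, 0, 0, 0, 0, -0.3, 3.0, 0, 0, 0, 0, 0, -0.3, 4.5, 0, 0, 0, 0, 0, -0.3, 6.0, 0, 0, 0, 0, 0, -0.3, 6.0, 0, 0, 0, 0, 0]
}}

```text
time: 5.4
ee_pos: [0.5376, 0.0838, 0.0797]
tcp_rot: [-179.7, 49.9, 95.7]
wrist_force: [0.8, -1.3, -0.3]
opening: -0.0001
```

Call:
{"method": "apply_moves", "body": {
  "targets": [1.5, 0.1, 0, 0, 0, 0, 0, 3, 0.25, 0, 0, 0, 0, 0, 4.5, 0.4, 0, 0, 0, 0, 0, 4.6, -1.1, 0, 0, 0, 0, 0, 4.7, -2.3, 0, 0, 0, 0, 0]
}}

```text
time: 5.9
ee_pos: [0.6802, 0.0088, 0.0766]
tcp_rot: [-179.4, 50.0, 95.7]
wrist_force: [0.1, -0.3, 1.6]
opening: -0.0002
```

```bash
python3 w.py;python3 pic.py wrist w7 0 0 560 420; python3 wp.py 50 -108 40 80 -108 20 80 -108 0 80 -108 -20 80 -108 -40 80 -108 -60 80 -108 -80 80 -108 -90 80 -108 -95 80| grep row
```

```text
t 5.9 q [ 20.9  34.5  20.8  94.5 -47.4 113.5] p [0.6802 0.0088 0.0766] rot [-179.4   50.    95.7] F [ 0.1 -0.3  1.6] op -0.0002
cage [-109.    77.1   76.6]
scale 1.3928571428571428
[[371.2977984    0.         282.39316813]
 [  0.         371.2977984  215.29327085]
 [  0.           0.           1.        ]] [0.66450908 0.1962648  0.12663671] [-68.74444743   0.43507771   5.24090148]
rows 0.7 row: [-1.2, 0.05, 0.03, 0.01, -0.05, -0.01]
rows 1.1 row: [-1.87, -0.01, 0.03, 0.01, -0.05, -0.01]
rows 1.5 row: [-2.53, -0.07, 0.03, 0.01, -0.05, -0.01]
rows 1.9 row: [-3.19, -0.12, 0.03, 0.01, -0.05, -0.01]
rows 2.3 row: [-3.86, -0.18, 0.03, 0.01, -0.05, -0.01]
rows 2.7 row: [-4.52, -0.24, 0.03, 0.01, -0.05, -0.01]
rows 3.1 row: [-5.19, -0.3, 0.03, 0.01, -0.05, -0.01]
rows 3.3 row: [-5.52, -0.32, 0.03, 0.01, -0.05, -0.01]
rows 3.4 row: [-5.69, -0.34, 0.03, 0.01, -0.05, -0.01]
```

View pics/w7.png

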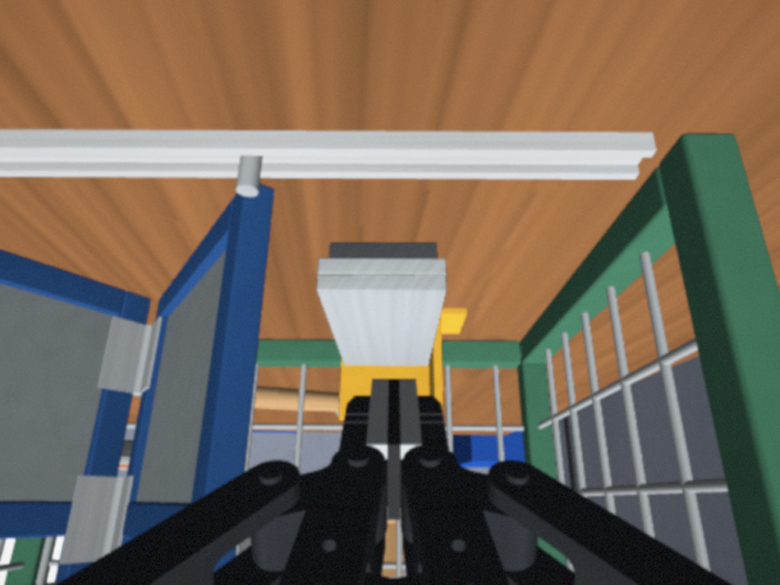

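Call:
{"method": "apply_moves", "body": {
  "targets": [-0.6, 0, 0.1, 0, 0, 0, 0, -1.2, 0, 0.1, 0, 0, 0, 0, -1.8, 0, 0.1, 0, 0, 0, 0, -2.4, -0.1, 0.1, 0, 0, 0, 0, -2.9, -0.1, 0.1, 0, 0, 0, 0]
}}

```text
time: 6.45
ee_pos: [0.5904, 0.0063, 0.0843]
tcp_rot: [-179.8, 49.9, 95.3]
wrist_force: [0.4, 0.5, -0.7]
opening: 0.0002
```

```bash
python3 w.py;python3 wp.py 50 -108 -20 80 -108 -40 80 -108 -60 80 -108 -80 80 -108 -90 80 -108 -95 80| grep row;python3 pic.py wrist w8 0 0 560 420
```

```text
t 6.45 q [ 23.6  23.3   5.8  93.2 -46.5 117.3] p [0.5904 0.0063 0.0843] rot [-179.8   49.9   95.3] F [ 0.4  0.5 -0.7] op 0.0002
cage [-114.2  -12.6   84.3]
rows 0.2 row: [-0.23, -0.23, -0.14, -0.02, -0.02, -0.04]
rows 0.6 row: [-0.89, -0.28, -0.14, -0.02, -0.02, -0.04]
rows 1.0 row: [-1.56, -0.34, -0.14, -0.02, -0.02, -0.04]
rows 1.4 row: [-2.22, -0.4, -0.14, -0.02, -0.02, -0.04]
rows 1.6 row: [-2.55, -0.43, -0.14, -0.02, -0.02, -0.04]
rows 1.7 row: [-2.72, -0.44, -0.14, -0.02, -0.02, -0.04]
scale 1.3928571428571428
[[371.2977984    0.         282.39316813]
 [  0.         371.2977984  215.29327085]
 [  0.           0.           1.        ]] [0.57461266 0.19369497 0.13462652] [-68.65442167   0.1714023    5.20514845]
```

View pics/w8.png

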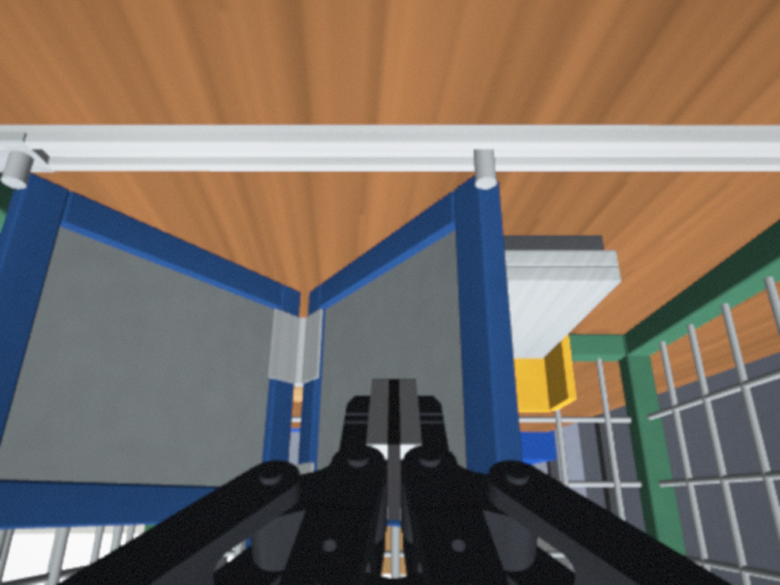

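Run:
```python
from h import *
C=np.load("cage.npy")
def w2c(P):
    d=P[:2]-C[:2]; c,s=np.cos(C[2]),np.sin(C[2]); return (1000*np.array([c*d[0]+s*d[1],-s*d[0]+c*d[1],P[2]])).round(1)
for n in("w7","w8"):
    z=np.load(f"pics/{n}.npz"); c=dict(intrinsics=z["K"],origin=z["o"],rotation=z["r"])
    print(n,"stack front top expect",(proj(cage2w([[-.058,.038,.03],[-.058,.102,.03],[.092,.038,.03],[.092,.102,.03],[-.13,-.1,.008],[-.13,.1,.008],[-.13,.18,.05],[-.13,.024,.012],[-.13,.024,.1]],C),c)*1.3929).round().tolist())
    if n=="w7":
        for uv in ((320,290),(445,290),(342,364),(440,364)): print(w2c(ray(np.array(uv)/1.3929,c,.03)))
        print([w2c(ray(np.array(uv)/1.3929,c,.008)) for uv in ((100,150),(500,150))])
        print([w2c(ray(np.array(uv)/1.3929,c,.012)) for uv in ((240,188),(272,188))])
```

```text
w7 stack front top expect [[313.0, 292.0], [441.0, 294.0], [340.0, 366.0], [423.0, 366.0], [-70.0, 165.0], [452.0, 170.0], [681.0, 272.0], [253.0, 177.0], [223.0, 410.0]]
[-61.2  42.   30. ]
[-62.6 103.4  30. ]
[86.5 39.9 30. ]
[ 83.9 114.1  30. ]
[array([-140.4,  -29.6,    8. ]), array([-142.6,  116.1,    8. ])]
[array([-122.6,   17.2,   12. ]), array([-122.8,   29.8,   12. ])]
w8 stack front top expect [[489.0, 284.0], [614.0, 284.0], [455.0, 359.0], [537.0, 359.0], [172.0, 160.0], [673.0, 163.0], [910.0, 259.0], [483.0, 170.0], [499.0, 391.0]]
```

```bash
cat > wpa.py <<'E'
import sys
from h import *
# wpa.py lean azoff cx cy cz ... 
o=stat(); C=np.load("cage.npy"); a=list(map(float,sys.argv[1:])); Rt=orient(a[0],np.degrees(C[2])+a[1])
for i in range(2,len(a),3): delta(cage2w(np.array(a[i:i+3])/1000,C)[0],Rt)
E
python3 - <<'E'
from ik import *
az=np.degrees(C[2])
for p in((-.19,.09,.08),(-.08,.09,.08),(-.08,-.1,.08)):
  for o in(0,-20): 
    q,e=ik(cage2w(p,C)[0],orient(50,az+o)); F=fk(np.r_[q,0],K); print(o,q.round(1),round(e,4),w2c(F[1]),w2c(F[2]))
E
python3 wpa.py 50 -20 -190 -12 80 -190 90 80 -80 90 80
```

```text
0 [ 26.6  42.4  32.7 104.1 -45.4] 0.0 [-455.  144.  405.] [-434.   90.  285.]
-20 [ 23.5  62.6  64.2 128.3 -36.8] 0.0 [-446.  252.  389.] [-419.  173.  285.]
0 [ 18.4  34.7  21.7  92.5 -48.2] 0.0 [-333.  129.  412.] [-324.   90.  285.]
-20 [ 15.9  53.3  49.3 117.5 -41.1] 0.0 [-323.  246.  396.] [-309.  173.  285.]
0 [ 23.2  12.6  -8.5  89.4 -46.7] 0.0 [-340.  -52.  408.] [-324. -100.  285.]
-20 [ 19.4  26.3   7.4 105.1 -39.2] 0.0 [-329.   59.  393.] [-309.  -17.  285.]
t 6.5 q [ 23.7  23.2   5.7  93.2 -46.4 117.4] p [0.589  0.0065 0.0844] rot [-179.7   49.9   95.4] F [ 1.3  0.6 -0.5] op -0.0001
rows 2.4 row: [-0.15, 2.51, -0.15, -0.02, -0.03, -3.38]
rows 2.6 row: [3.23, 2.8, -0.15, -0.02, -0.03, -3.38]
rows 2.4 row: [3.55, -0.85, -0.15, -0.02, -0.03, -3.38]
```

```bash
python3 wpa.py 50 -15 -175 -12 82 -175 65 82 -80 65 82
```

```text
t 6.5 q [ 23.7  23.2   5.7  93.2 -46.4 117.4] p [0.589  0.0065 0.0844] rot [-179.7   49.9   95.4] F [ 1.3  0.6 -0.5] op -0.0001
rows 1.8 row: [-0.11, 2.01, -0.08, -0.02, -0.03, -2.54]
rows 2.0 row: [2.45, 2.23, -0.08, -0.02, -0.03, -2.54]
rows 1.8 row: [2.72, -0.92, -0.08, -0.02, -0.03, -2.54]
```

Call:
{"method": "apply_moves", "body": {
  "targets": [-0.1, 1.3, 0, 0, 0, -1.2, 0, -0.1, 2.1, 0, 0, 0, -2.5, 0, 1.2, 2.2, 0, 0, 0, -2.5, 0, 2.5, 2.2, 0, 0, 0, -2.5, 0, 2.5, 2.2, 0, 0, 0, -2.5, 0]
}}

```text
time: 7.0
ee_pos: [0.6692, 0.0722, 0.0801]
tcp_rot: [-179.7, 49.9, 80.3]
wrist_force: [-0.4, 0.4, -0.5]
opening: 0.0002
```

```bash
python3 w.py; python3 wpa.py 50 -15  -80 65 82 -80 50 82 -80 30 82 -80 10 82 -80 -10 82 -80 -30 82 -80 -50 82 | grep row
```

```text
t 7.0 q [ 23.7  53.2  48.5 118.7 -39.6 135.8] p [0.6692 0.0722 0.0801] rot [-179.7   49.9   80.3] F [-0.4  0.4 -0.5] op 0.0002
cage [-173.    71.7   80.1]
rows 1.9 row: [0.05, -3.11, 0.06, -0.02, -0.03, -0.03]
rows 1.9 row: [-0.45, -3.15, 0.06, -0.02, -0.03, -0.03]
rows 2.0 row: [-1.12, -3.21, 0.06, -0.02, -0.03, -0.03]
rows 2.2 row: [-1.78, -3.27, 0.06, -0.02, -0.03, -0.03]
rows 2.5 row: [-2.44, -3.32, 0.06, -0.02, -0.03, -0.03]
rows 2.8 row: [-3.11, -3.38, 0.06, -0.02, -0.03, -0.03]
rows 3.1 row: [-3.77, -3.44, 0.06, -0.02, -0.03, -0.03]
```

Call:
{"method": "apply_moves", "body": {
  "targets": [0, -1.6, 0.1, 0, 0, 0, 0, 0, -3.1, 0.1, 0, 0, 0, 0, -0.5, -3.2, 0.1, 0, 0, 0, 0, -1.1, -3.2, 0.1, 0, 0, 0, 0, -1.7, -3.3, 0.1, 0, 0, 0, 0]
}}

```text
time: 7.5
ee_pos: [0.6143, -0.027, 0.0874]
tcp_rot: [-179.9, 49.8, 80.2]
wrist_force: [0.9, -0.3, 1.2]
opening: -0.0001
```

```bash
python3 w.py; python3 wpa.py 50 -15  -80 -10 82 -80 -30 82 -80 -50 82 -80 -70 82 -80 -85 82| grep row;python3 pic.py wrist w9 0 0 560 420
```

```text
t 7.5 q [ 18.   35.9  22.8 106.  -42.5 129.3] p [ 0.6143 -0.027   0.0874] rot [-179.9   49.8   80.2] F [ 0.9 -0.3  1.2] op -0.0001
cage [-79.    8.4  87.4]
rows 0.4 row: [-0.61, -0.02, -0.18, -0.03, -0.01, -0.03]
rows 0.8 row: [-1.28, -0.08, -0.18, -0.03, -0.01, -0.03]
rows 1.2 row: [-1.94, -0.14, -0.18, -0.03, -0.01, -0.03]
rows 1.6 row: [-2.61, -0.19, -0.18, -0.03, -0.01, -0.03]
rows 1.9 row: [-3.1, -0.24, -0.18, -0.03, -0.01, -0.03]
scale 1.3928571428571428
[[371.2977984    0.         282.39316813]
 [  0.         371.2977984  215.29327085]
 [  0.           0.           1.        ]] [0.64753847 0.15841157 0.13785344] [-68.63628396   0.11793175  -9.82612298]
```

View pics/w9.png

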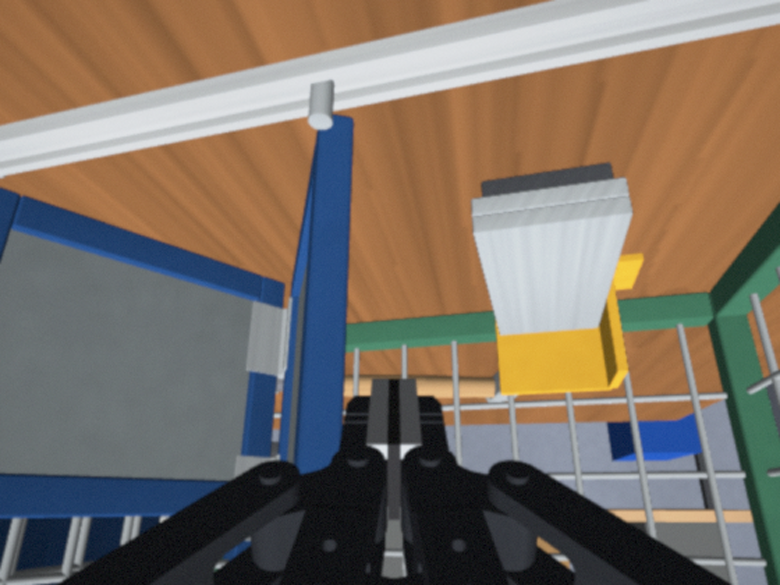

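Tip is now beside the inner face of the lead panel (blue edge near px 330); push on towards the jamb.

Call:
{"method": "apply_moves", "body": {
  "targets": [-0.6, 0, -0.1, 0, 0, 0, 0, -1.2, -0.1, -0.1, 0, 0, 0, 0, -1.8, -0.1, -0.1, 0, 0, 0, 0, -2.3, -0.2, -0.1, 0, 0, 0, 0, -2.7, -0.2, -0.1, 0, 0, 0, 0]
}}

```text
time: 8.05
ee_pos: [0.5334, -0.0325, 0.0846]
tcp_rot: [-179.9, 49.9, 80.3]
wrist_force: [1.0, -1.1, -0.3]
opening: 0.0001
```

```bash
python3 w.py; python3 wpa.py 50 -15 -85 -80 82 -85 -90 82 -85 -95 82 -85 -105 82| grep row;python3 pic.py wrist w10 0 0 560 420;python3 pic.py scene s10 270 60 450 240
```

```text
t 8.05 q [ 19.8  25.3   7.4 102.5 -41.6 131.4] p [ 0.5334 -0.0325  0.0846] rot [-179.9   49.9   80.3] F [ 1.  -1.1 -0.3] op 0.0001
cage [-80.5 -72.7  84.6]
rows 0.2 row: [-0.26, 0.13, -0.09, -0.03, -0.01, -0.04]
rows 0.4 row: [-0.59, 0.1, -0.09, -0.03, -0.01, -0.04]
rows 0.5 row: [-0.76, 0.09, -0.09, -0.03, -0.01, -0.04]
rows 0.7 row: [-1.09, 0.06, -0.09, -0.03, -0.01, -0.04]
scale 1.3928571428571428
[[371.2977984    0.         282.39316813]
 [  0.         371.2977984  215.29327085]
 [  0.           0.           1.        ]] [0.56654317 0.15290003 0.13502377] [-68.64561256   0.12206265  -9.77095085]
scale 3.2777777777777777
```

View pics/w10.png

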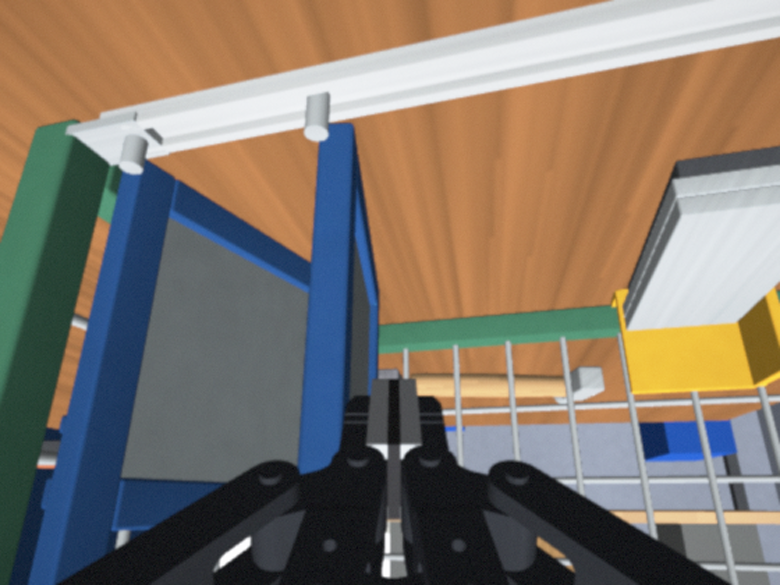

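View pics/s10.png

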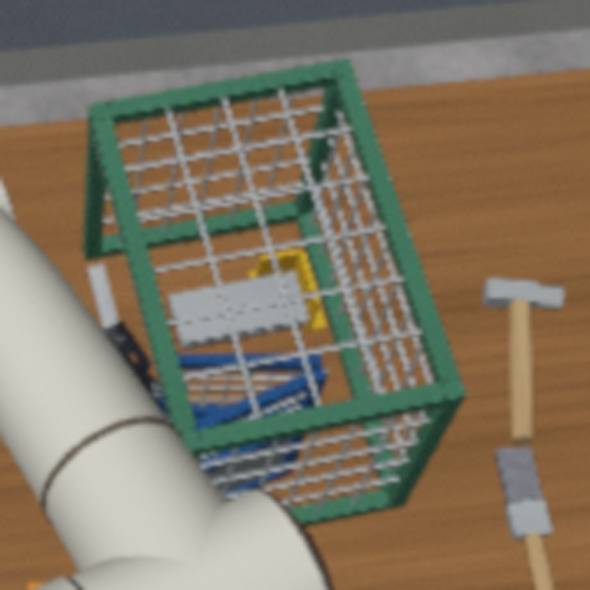

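Call:
{"method": "apply_moves", "body": {
  "targets": [-0.3, 0, -0.1, 0, 0, 0, 0, -0.6, 0, -0.1, 0, 0, 0, 0, -0.8, 0, -0.1, 0, 0, 0, 0, -0.95, 0, -0.1, 0, 0, 0, 0, -1.05, 0, -0.1, 0, 0, 0, 0]
}}

```text
time: 8.65
ee_pos: [0.5023, -0.0321, 0.0813]
tcp_rot: [-179.8, 49.9, 80.3]
wrist_force: [0.9, -0.1, -0.0]
opening: 0.0
```

```bash
python3 w.py;python3 pic.py wrist w11 0 0 560 420
```

```text
t 8.65 q [ 20.9  21.8   2.2 101.6 -41.1 132.6] p [ 0.5023 -0.0321  0.0813] rot [-179.8   49.9   80.3] F [ 0.9 -0.1 -0. ] op 0.0
cage [ -83.6 -103.6   81.3]
scale 1.3928571428571428
[[371.2977984    0.         282.39316813]
 [  0.         371.2977984  215.29327085]
 [  0.           0.           1.        ]] [0.53541711 0.15332043 0.13172085] [-68.64916133   0.1480884   -9.77254413]
```

View pics/w11.png

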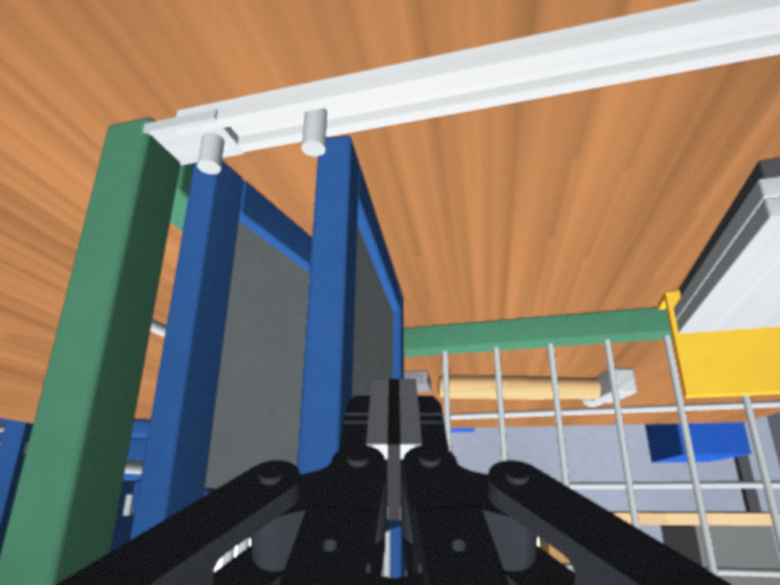

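Call:
{"method": "apply_moves", "body": {
  "targets": [-0.2, 0, 0, 0, 0, 0, 0, -0.35, 0, 0, 0, 0, 0, 0, -0.5, 0, 0, 0, 0, 0, 0]
}}

```text
time: 9.0
ee_pos: [0.4964, -0.032, 0.0818]
tcp_rot: [178.2, 49.8, 79.1]
wrist_force: [74.5, -13.8, -20.3]
opening: 0.0005
```

```bash
python3 w.py;python3 pic.py wrist w12 0 0 560 420
```

```text
t 9.0 q [ 21.4  20.2   0.3 100.6 -41.4 133.2] p [ 0.4964 -0.032   0.0818] rot [178.2  49.8  79.1] F [ 74.5 -13.8 -20.3] op 0.0005
cage [ -84.2 -109.5   81.8]
scale 1.3928571428571428
[[371.2977984    0.         282.39316813]
 [  0.         371.2977984  215.29327085]
 [  0.           0.           1.        ]] [0.52751464 0.15367174 0.13250454] [-68.55342697  -1.08764062  -9.50078211]
```

View pics/w12.png

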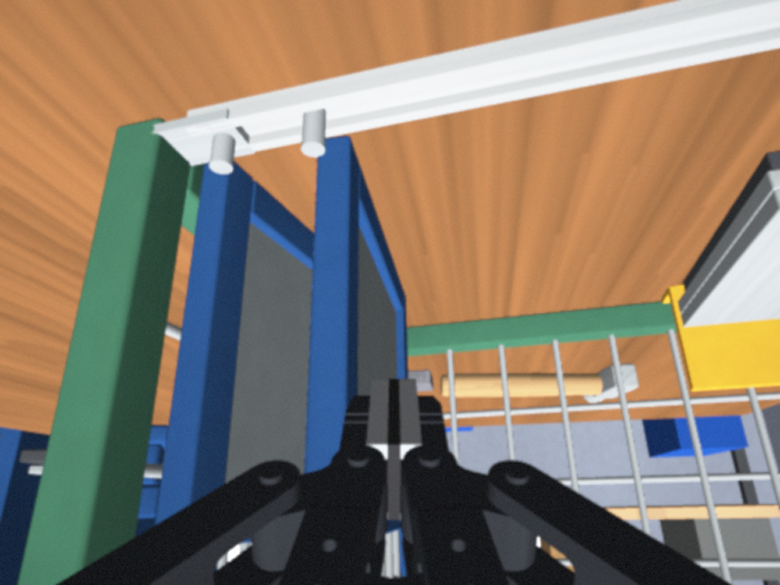

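Call:
{"method": "apply_moves", "body": {
  "targets": [0.5, 0, 0, 0, 0, 0, 0, 1.5, 0, 0, 0, 0, 0, 0, 1.6, 1.5, 0, 0, 0, 0, 0, 1.7, 3.0, 0, 0, 0, 0, 0, 1.8, 4.5, 0.3, 0, 0, 0, 0]
}}

```text
time: 9.55
ee_pos: [0.541, 0.1039, 0.0895]
tcp_rot: [-179.7, 49.9, 80.3]
wrist_force: [0.5, 0.4, 0.5]
opening: -0.0002
```

```bash
python3 w.py;python3 pic.py wrist w13 0 0 560 420; python3 kin.py | tail -2
python3 - <<'E'
from ik import *
p=np.array([.499,.324,.03])
for L in(45,50):
  for az in (-26.75,):
    d=np.array([np.cos(np.radians(az)),np.sin(np.radians(az)),0])
    for b,z in ((-.01,.03),(-.06,.1),(-.01,.1)):
        q,e=ik(p+b*d+[0,0,z-.03],orient(L,az)); F=fk(np.r_[q,0],K);print(L,q.round(1),round(e,4),F[1].round(3),F[2].round(3))
E
```

```text
t 9.55 q [ 30.5  37.   23.4 114.1 -35.6 142.8] p [0.541  0.1039 0.0895] rot [-179.7   49.9   80.3] F [0.5 0.4 0.5] op -0.0002
cage [-215.7  -53.4   89.5]
scale 1.3928571428571428
[[371.2977984    0.         282.39316813]
 [  0.         371.2977984  215.29327085]
 [  0.           0.           1.        ]] [0.57450008 0.28922262 0.13964511] [-68.71179526   0.2228897   -9.86958904]
[-0.133 -0.753 -0.644] [-0.133 -0.753 -0.644]
[0.1944 0.0009 0.4086 0.5235 0.1288 0.3196 0.004 ] 0.010429016020023218 27
45 [ 56.1   3.2 -21.6  58.2 -44.6] 0.0 [0.277 0.414 0.383] [0.288 0.43  0.256]
45 [ 61.6   0.6 -15.8  71.9 -45. ] 0.0 [0.24  0.446 0.455] [0.244 0.453 0.326]
45 [ 56.1  -0.5 -17.1  66.3 -44.6] 0.0 [0.277 0.414 0.453] [0.288 0.43  0.326]
50 [ 58.2   4.5 -22.6  56.8 -49.7] 0.0 [0.262 0.424 0.363] [0.271 0.439 0.235]
50 [ 63.7   2.2 -16.6  71.8 -50. ] 0.0 [0.226 0.459 0.434] [0.227 0.461 0.305]
50 [ 58.2   0.4 -18.5  65.  -49.7] 0.0 [0.262 0.424 0.433] [0.271 0.439 0.305]
```

View pics/w13.png

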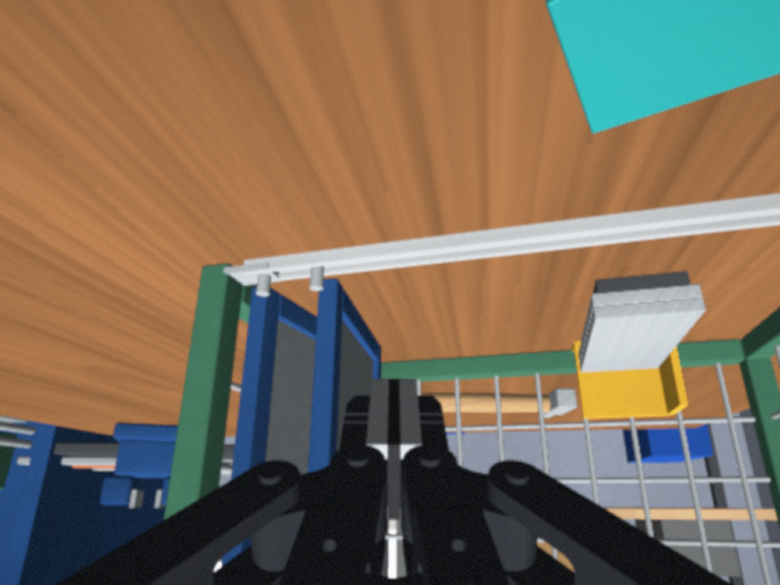

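Run:
```python
from h import *
az=-26.75; d=np.array([np.cos(np.radians(az)),np.sin(np.radians(az)),0])
delta(np.array([.499,.324,.14])-.08*d,orient(50,az))
for n,uv in (("tin",(207,180)),("black",(205,265)),("sq",(270,247)),("sq2",(285,240))):
  print(n,ray(uv,"scene" if n=="tin" else "side",0))
```

```text
rows 8.5 row: [-3.79, 8.33, 1.67, -0.02, -0.03, 12.15]
tin [0.64690894 0.40443021 0.        ]
black [0.29163726 0.44240481 0.        ]
sq [0.34975631 0.20568612 0.        ]
sq2 [0.37674298 0.14810542 0.        ]
```

Call:
{"method": "apply_moves", "body": {
  "targets": [-0.5, 1, 1.2, 0, 0, 1.4, 0, -0.9, 2, 1.7, 0, 0, 2.8, 0, -1.3, 3, 1.7, 0, 0, 4.2, 0, -1.7, 4, 1.7, 0, 0, 5.6, 0, -2.2, 5, 1.7, 0, 0, 7, 0]
}}

```text
time: 10.1
ee_pos: [0.4748, 0.2544, 0.1413]
tcp_rot: [-179.9, 49.9, 122.7]
wrist_force: [0.1, 0.3, 0.8]
opening: 0.0001
```

```bash
cat > pk.py <<'E'
import sys
from h import *
# pk.py lean az  along lateral z(mm) ... relative to plate centre
stat(); a=list(map(float,sys.argv[1:])); P=np.load("plate.npy"); az=np.radians(P[2]+0*a[1]); d=np.array([np.cos(az),np.sin(az),0]); e=np.array([-np.sin(az),np.cos(az),0])
for i in range(2,len(a),3): delta(np.r_[P[:2],0]+d*a[i]/1e3+e*a[i+1]/1e3+[0,0,a[i+2]/1e3],orient(a[0],P[2]+a[1]))
E
python3 -c "
import numpy as np; np.save('plate.npy',[.499,.324,-26.75])"; python3 pk.py 50 0 -80 0 140
```

```text
t 10.1 q [ 53.2  16.1   2.9  99.5 -45.7 120.2] p [0.4748 0.2544 0.1413] rot [-179.9   49.9  122.7] F [0.1 0.3 0.8] op 0.0001
rows 3.6 row: [-1.57, 3.52, -0.04, -0.0, -0.03, 5.11]
```

Call:
{"method": "apply_moves", "body": {
  "targets": [-0.5, 1, 0, 0, 0, 1.4, 1, -0.8, 2, 0, 0, 0, 2.8, 1, -1.2, 3, 0, 0, 0, 4.2, 1, -1.6, 3.5, 0, 0, 0, 5.1, 1, -1.6, 3.5, 0, 0, 0, 5.1, 1]
}}

```text
time: 10.6
ee_pos: [0.4258, 0.3587, 0.1418]
tcp_rot: [-180.0, 49.8, 153.1]
wrist_force: [0.5, 0.2, 1.4]
opening: 0.0722
```

```bash
python3 w.py|head -1; python3 pic.py wrist w14 0 0 560 420; python3 pic.py side d14 280 80 440 240
```

```text
t 10.6 q [ 66.    1.3 -12.5  79.6 -49.7  94.5] p [0.4258 0.3587 0.1418] rot [-180.    49.8  153.1] F [0.5 0.2 1.4] op 0.0722
scale 1.3928571428571428
[[371.2977984    0.         282.39316813]
 [  0.         371.2977984  215.29327085]
 [  0.           0.           1.        ]] [0.25942395 0.44396586 0.19228059] [-68.56252402   0.07558634  63.10739864]
scale 3.6875
```

View pics/w14.png

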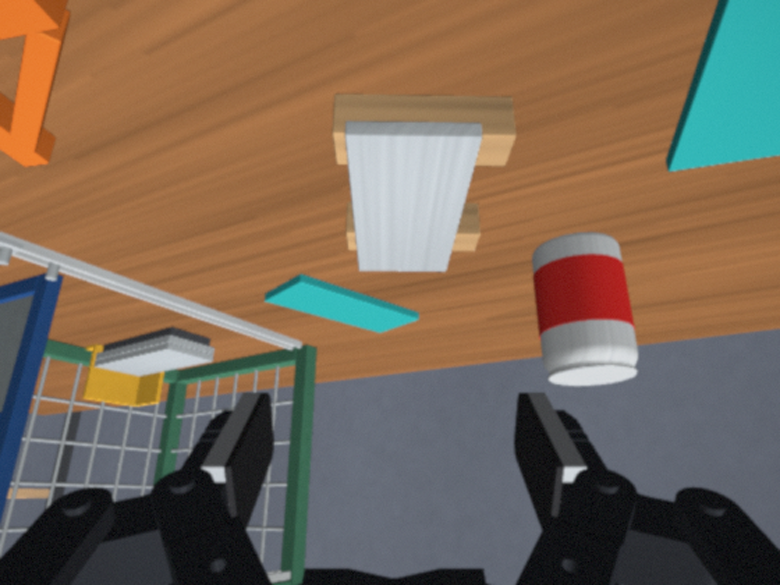

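View pics/d14.png

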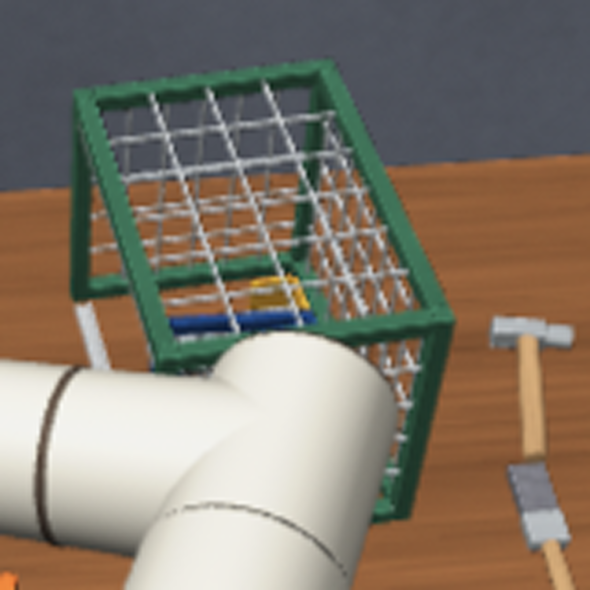

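Run:
```python
from h import *
z=np.load("pics/w14.npz"); im=z["im"]
cv2.imwrite("pics/w14c.png",cv2.resize(im[60:205,230:380],None,fx=4,fy=4,interpolation=cv2.INTER_CUBIC))
```

```text
(no output)
```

View pics/w14c.png

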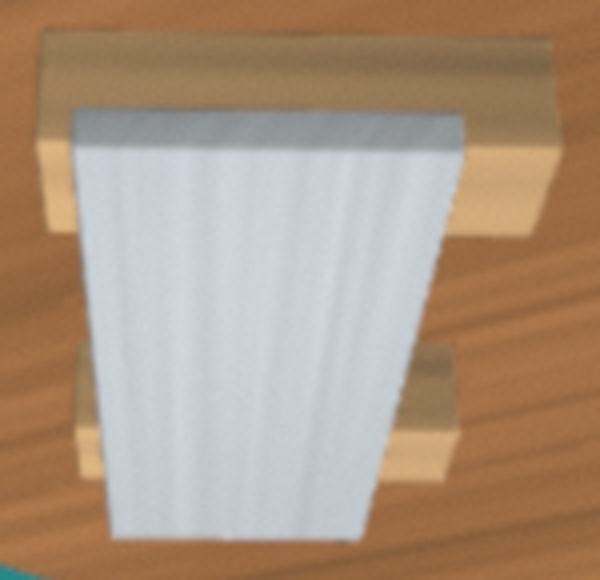

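```bash
python3 - <<'E'
from h import *
z=np.load("pics/w14.npz"); c=dict(intrinsics=z["K"],origin=z["o"],rotation=z["r"])
uv=np.array([(74,148),(463,150),(363,541),(111,539)])/4+[230,60]-.375
W=np.array([ray(u,c,.034) for u in uv]);print(W.round(4),W.mean(0),[round(np.linalg.norm(W[i]-W[i-1]),4) for i in range(4)])
def corners(p):
    l=np.array([[-75,32],[-75,-32],[75,-32],[75,32]])/1000; a=np.radians(p[2]); 
    return np.c_[p[0]+np.cos(a)*l[:,0]-np.sin(a)*l[:,1],p[1]+np.sin(a)*l[:,0]+np.cos(a)*l[:,1],np.full(4,.034)]
best=None
for o in([0,1,2,3],[1,0,3,2]):
    s=least_squares(lambda p:(proj(corners(p),c)[o]-uv).ravel(),[.5,.324,-26.7]);
    if best is None or s.cost<best.cost: best=s
print(best.x,best.fun.round(2)); np.save("plate.npy",best.x)
E
python3 pk.py 50 0 -70 0 100 -15 0 60 -15 0 33.5
```

```text
[[0.4227 0.3362 0.034 ]
 [0.4514 0.3919 0.034 ]
 [0.5853 0.322  0.034 ]
 [0.5553 0.2651 0.034 ]] [0.50368093 0.32877888 0.034     ] [np.float64(0.1505), np.float64(0.0626), np.float64(0.1511), np.float64(0.0644)]
[  0.50358461   0.32887821 -27.87243619] [-1.05 -0.1   0.97  0.63 -0.08 -0.2   0.21 -0.22]
t 10.7 q [ 65.8   1.5 -12.3  79.8 -49.8  94.7] p [0.4273 0.3576 0.1416] rot [-179.9   49.9  152.8] F [ 0.8 -0.3  0.5] op 0.0849
rows 0.9 row: [0.48, 0.13, -1.39, -0.0, -0.03, -0.1]
rows 2.1 row: [2.1, -0.72, -2.72, -0.0, -0.03, -0.1]
rows 2.5 row: [2.1, -0.72, -3.6, -0.0, -0.03, -0.1]
```

```bash
python3 pk.py 50 0 -40 0 110 8 0 75 8 0 50 8 0 31.5
```

```text
t 10.7 q [ 65.8   1.5 -12.3  79.8 -49.8  94.7] p [0.4273 0.3576 0.1416] rot [-179.9   49.9  152.8] F [ 0.8 -0.3  0.5] op 0.0849
rows 1.1 row: [1.36, -0.33, -1.05, -0.0, -0.03, -0.1]
rows 2.2 row: [2.78, -1.08, -2.22, -0.0, -0.03, -0.1]
rows 2.6 row: [2.78, -1.08, -3.05, -0.0, -0.03, -0.1]
rows 2.8 row: [2.78, -1.08, -3.67, -0.0, -0.03, -0.1]
```

Call:
{"method": "apply_moves", "body": {
  "targets": [1.36, -0.33, -1.05, 0, 0, -0.1, 1, 2.78, -1.08, -2.2, 0, 0, -0.1, 1, 2.78, -1.08, -2.8, 0, 0, -0.1, 1, 2.78, -1.08, -2.8, 0, 0, -0.1, 1]
}}

```text
time: 11.1
ee_pos: [0.5113, 0.3216, 0.0532]
tcp_rot: [-179.3, 49.8, 152.4]
wrist_force: [-0.6, -0.0, -0.1]
opening: 0.0855
```

```bash
python3 pic.py wrist w15 0 0 560 420|head -0; python3 pk.py 50 0 8 0 31.5
```

```text
t 11.15 q [ 55.9   3.1 -20.6  59.5 -49.5  80.6] p [0.5112 0.3232 0.0556] rot [-179.5   49.8  152.3] F [ 0.6  0.  -0.3] op 0.0856
rows 0.5 row: [-0.02, 0.06, -0.8, 0.03, -0.05, 0.03]Exception ignored on flushing sys.stdout:
BrokenPipeError: [Errno 32] Broken pipe
```

View pics/w15.png

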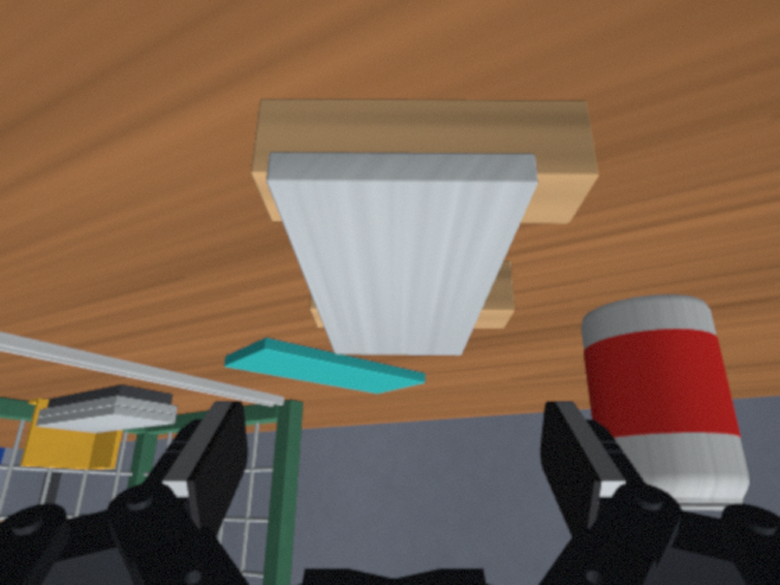

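```bash
python3 - <<'E'
from h import *
z=np.load("pics/w15.npz"); c=dict(intrinsics=z["K"],origin=z["o"],rotation=z["r"])
uv=np.array([(270,181),(536,181),(464,354),(335,354)])/1.3929
def corners(p):
    l=np.array([[-75,32],[-75,-32],[75,-32],[75,32]])/1000; a=np.radians(p[2]); 
    return np.c_[p[0]+np.cos(a)*l[:,0]-np.sin(a)*l[:,1],p[1]+np.sin(a)*l[:,0]+np.cos(a)*l[:,1],np.full(4,.034)]
s=min((least_squares(lambda p:(proj(corners(p),c)[o]-uv).ravel(),[.5,.324,-26.7]) for o in([0,1,2,3],[1,0,3,2])),key=lambda s:s.cost)
print(s.x,s.fun.round(2))
P=np.load("plate.npy"); P=(P+s.x)/2; np.save("plate.npy",P)
E
python3 pk.py 50 0 8 0 31.5
```

```text
[  0.50446595   0.32892646 -27.71149661] [-2.81  0.68  2.68  1.4  -0.6   0.62  0.8   0.01]
t 11.15 q [ 55.9   3.1 -20.6  59.5 -49.5  80.6] p [0.5112 0.3232 0.0556] rot [-179.5   49.8  152.3] F [ 0.6  0.  -0.3] op 0.0856
rows 0.5 row: [-0.0, 0.07, -0.8, 0.03, -0.05, 0.04]
```

Call:
{"method": "apply_moves", "body": {
  "targets": [0, 0.05, -0.5, 0, 0, 0, 1, 0, 0.05, -0.8, 0, 0, 0, 1, 0, 0.05, -0.8, 0, 0, 0, 1, 0, 0.05, -0.8, 0, 0, 0, 0.6, 0, 0.05, -0.8, 0, 0, 0, 0.6],
  "newtons": 60
}}

```text
time: 11.65
ee_pos: [0.511, 0.3276, 0.0339]
tcp_rot: [-179.9, 49.9, 152.3]
wrist_force: [-0.5, 0.2, -0.4]
opening: 0.0591
```

```bash
python3 pic.py wrist w16 0 0 560 420 >/dev/null; python3 pk.py 50 0 8 0 31.5
```

```text
t 11.7 q [ 56.2   4.3 -21.9  56.7 -49.5  80.6] p [0.511  0.3275 0.0339] rot [-179.9   49.9  152.3] F [-0.1 -0.6  1. ] op 0.052
rows 0.1 row: [0.0, -0.08, -0.08, -0.0, -0.02, -0.0]
```

View pics/w16.png

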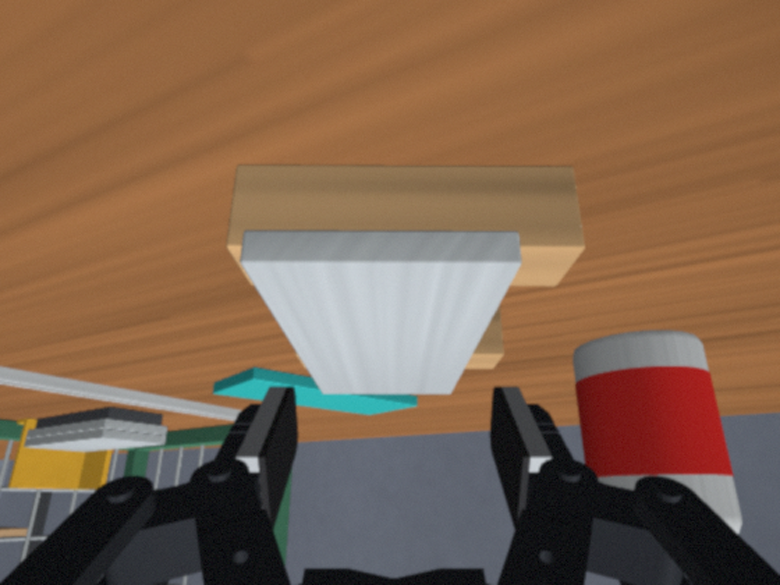

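Call:
{"method": "apply_moves", "body": {
  "targets": [0, -0.08, 0, 0, 0, 0, 0.7, 0, -0.08, 0, 0, 0, 0, 0.7, 0, -0.08, -0.05, 0, 0, 0, 0.7, 0, -0.08, -0.1, 0, 0, 0, 0.7]
}}

```text
time: 12.1
ee_pos: [0.511, 0.3246, 0.0303]
tcp_rot: [-179.9, 49.9, 152.3]
wrist_force: [0.5, -0.8, 0.3]
opening: 0.0596
```

```bash
python3 w.py
```

```text
t 12.1 q [ 56.    4.2 -22.4  56.1 -49.5  80.4] p [0.511  0.3246 0.0303] rot [-179.9   49.9  152.3] F [ 0.5 -0.8  0.3] op 0.0596
cage [-438.2  -64.2   30.3]
```

Call:
{"method": "apply_moves", "body": {
  "targets": [0, 0, -0.05, 0, 0, 0, 0.7, 0, 0, -0.1, 0, 0, 0, 0.7, 0, 0, -0.1, 0, 0, 0, 0.7]
}}

```text
time: 12.4
ee_pos: [0.5109, 0.3245, 0.0269]
tcp_rot: [-179.8, 49.9, 152.4]
wrist_force: [0.3, 1.3, 0.4]
opening: 0.0596
```

Call:
{"method": "apply_moves", "body": {
  "targets": [0, 0, -0.05, 0, 0, 0, 0.7, 0, 0, -0.1, 0, 0, 0, 0.7, 0, 0, -0.1, 0, 0, 0, 0.7]
}}

```text
time: 12.7
ee_pos: [0.5109, 0.3245, 0.024]
tcp_rot: [-179.8, 49.9, 152.4]
wrist_force: [0.0, 0.6, 1.1]
opening: 0.0596
```

```bash
python3 w.py;python3 pic.py wrist w17 0 0 560 420 >/dev/null
```

```text
t 12.7 q [ 56.    4.6 -22.8  55.4 -49.5  80.4] p [0.5109 0.3245 0.024 ] rot [-179.8   49.9  152.4] F [0.  0.6 1.1] op 0.0596
cage [-438.1  -64.3   24. ]
```

View pics/w17.png

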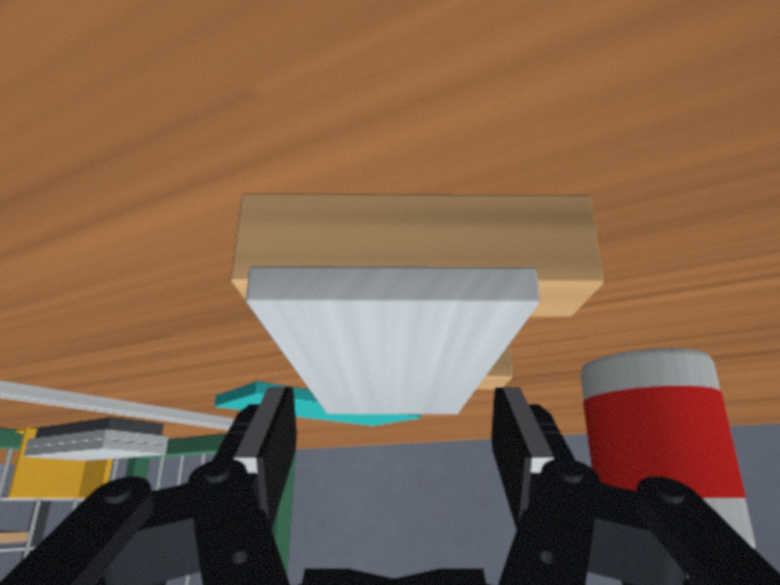

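Call:
{"method": "apply_moves", "body": {
  "targets": [0, 0, -0.05, 0, 0, 0, 0.7, 0, 0, -0.1, 0, 0, 0, 0.7, 0, 0, -0.1, 0, 0, 0, 0.7]
}}

```text
time: 13.05
ee_pos: [0.5109, 0.3245, 0.021]
tcp_rot: [-179.8, 49.9, 152.4]
wrist_force: [0.1, -0.8, -0.3]
opening: 0.0603
```

Call:
{"method": "apply_moves", "body": {
  "targets": [0, 0, -0.05, 0, 0, 0, 0.7, 0, 0, -0.1, 0, 0, 0, 0.7, 0, 0, -0.1, 0, 0, 0, 0.7]
}}

```text
time: 13.35
ee_pos: [0.5109, 0.3245, 0.018]
tcp_rot: [-179.8, 49.9, 152.4]
wrist_force: [-0.4, 0.1, 0.3]
opening: 0.0599
```

```bash
python3 pic.py wrist w18 0 0 560 420 >/dev/null; python3 w.py
python3 - <<'E'
from h import *
from workcell import bot
z=np.load("pics/w18.npz"); o=bot.get_obs(); T=R.from_euler('xyz',o["tcp_rot"],degrees=True)
Rc=R.from_euler('xyz',z["r"],degrees=True)
for uv in ((293,388),(250,460),(270,390),(245,475),(495,388),(517,390)):
    d=np.linalg.inv(z["K"])@[uv[0]/1.3929,uv[1]/1.3929,1]; d=T.inv().apply(Rc.apply(d*[1,-1,-1])); c=T.inv().apply(z["o"]-o["ee_pos"])
    for lat in (.030,.037):
        s=lat*np.sign(d[1]); t=(s-c[1])/d[1]; print(uv,lat,((c+t*d)*1000).round(1), "world z", (T.apply(c+t*d)+o["ee_pos"]).round(4))
print("cam in tool",c)
E
```

```text
t 13.4 q [ 56.    4.9 -23.1  54.7 -49.5  80.4] p [0.5109 0.3245 0.0181] rot [-179.8   49.9  152.3] F [ 0.1 -0.1  0.4] op 0.0598
cage [-438.1  -64.3   18.1]
(293, 388) 0.03 [  5.7 -30.  -34.1] world z [0.4706 0.3119 0.0358]
(293, 388) 0.037 [-11.7 -37.   -1.9] world z [0.4991 0.289  0.0284]
(250, 460) 0.03 [ 14.  -30.  -81.4] world z [0.4339 0.3313 0.06  ]
(250, 460) 0.037 [ -1.5 -37.  -60. ] world z [0.454  0.3128 0.058 ]
(270, 390) 0.03 [ 19.5 -30.  -60.6] world z [0.4448 0.3255 0.0424]
(270, 390) 0.037 [  5.2 -37.  -34.5] world z [0.4674 0.3057 0.0364]
(245, 475) 0.03 [ 13.4 -30.  -85.6] world z [0.4315 0.3326 0.0631]
(245, 475) 0.037 [ -2.3 -37.  -65.1] world z [0.451  0.3144 0.0619]
(495, 388) 0.03 [ 10.3  30.  -42.4] world z [0.4904 0.3693 0.0375]
(495, 388) 0.037 [ -6.9  37.  -10.7] world z [0.5249 0.359  0.0302]
(517, 390) 0.03 [ 22.6  30.  -66.2] world z [0.4673 0.3815 0.0435]
(517, 390) 0.037 [  8.4  37.  -40.2] world z [0.4963 0.3741 0.0375]
cam in tool [ 0.08213713  0.00070231 -0.1753927 ]
```

View pics/w18.png

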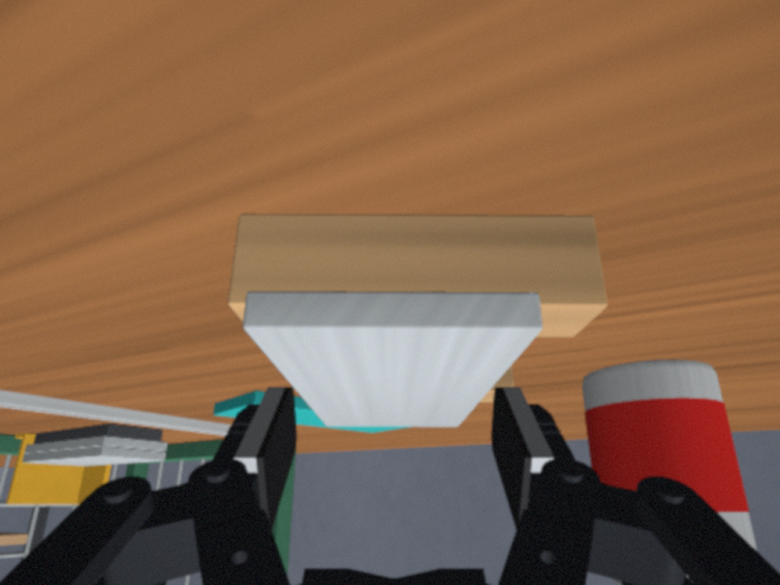

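```bash
python3 - <<'E'
from h import *
from workcell import bot
z=np.load("pics/w18.npz"); o=bot.get_obs(); T=R.from_euler('xyz',o["tcp_rot"],degrees=True)
c=dict(intrinsics=z["K"],origin=z["o"],rotation=z["r"])
for y in(0,30,37):
  for x in (-11,0,11):
    print(y,x,[(zz,(proj(o["ee_pos"]+T.apply(np.array([x,y,zz])/1000),c)[0]*1.3929).round().tolist()) for zz in(0,-10,-20,-30,-40)])
E
python3 -c "
import cv2
a=cv2.imread('pics/w18.png');cv2.imwrite('pics/w18c.png',cv2.resize(a[360:580,200:600],None,fx=2,fy=2))
a=cv2.imread('pics/w13.png');cv2.imwrite('pics/w13c.png',cv2.resize(a[350:580,230:560],None,fx=2,fy=2))"
```

```text
0 -11 [(0, [391.0, 384.0]), (-10, [391.0, 397.0]), (-20, [391.0, 412.0]), (-30, [391.0, 428.0]), (-40, [391.0, 446.0])]
0 0 [(0, [391.0, 358.0]), (-10, [391.0, 370.0]), (-20, [391.0, 383.0]), (-30, [391.0, 398.0]), (-40, [391.0, 415.0])]
0 11 [(0, [391.0, 330.0]), (-10, [391.0, 341.0]), (-20, [391.0, 353.0]), (-30, [391.0, 367.0]), (-40, [391.0, 382.0])]
30 -11 [(0, [471.0, 384.0]), (-10, [475.0, 397.0]), (-20, [479.0, 412.0]), (-30, [484.0, 428.0]), (-40, [489.0, 446.0])]
30 0 [(0, [472.0, 358.0]), (-10, [476.0, 370.0]), (-20, [481.0, 383.0]), (-30, [486.0, 398.0]), (-40, [491.0, 415.0])]
30 11 [(0, [474.0, 330.0]), (-10, [478.0, 341.0]), (-20, [482.0, 353.0]), (-30, [488.0, 367.0]), (-40, [494.0, 382.0])]
37 -11 [(0, [489.0, 384.0]), (-10, [494.0, 397.0]), (-20, [499.0, 412.0]), (-30, [505.0, 428.0]), (-40, [512.0, 446.0])]
37 0 [(0, [491.0, 358.0]), (-10, [496.0, 370.0]), (-20, [501.0, 383.0]), (-30, [508.0, 398.0]), (-40, [515.0, 415.0])]
37 11 [(0, [493.0, 330.0]), (-10, [498.0, 341.0]), (-20, [504.0, 353.0]), (-30, [510.0, 367.0]), (-40, [518.0, 382.0])]
```

View pics/w18c.png

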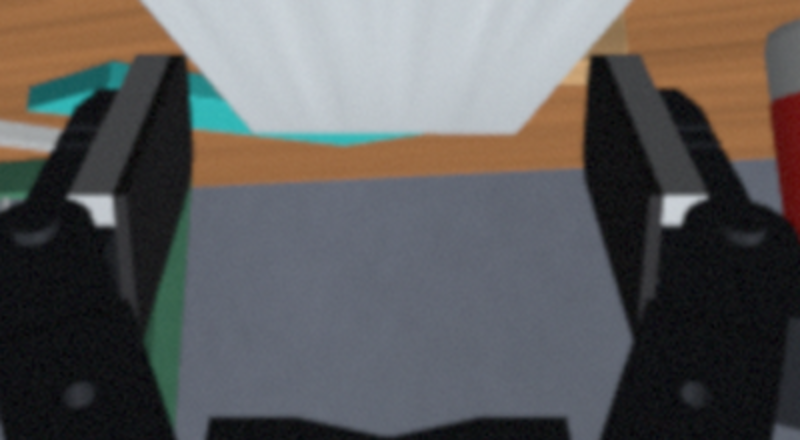

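View pics/w13c.png

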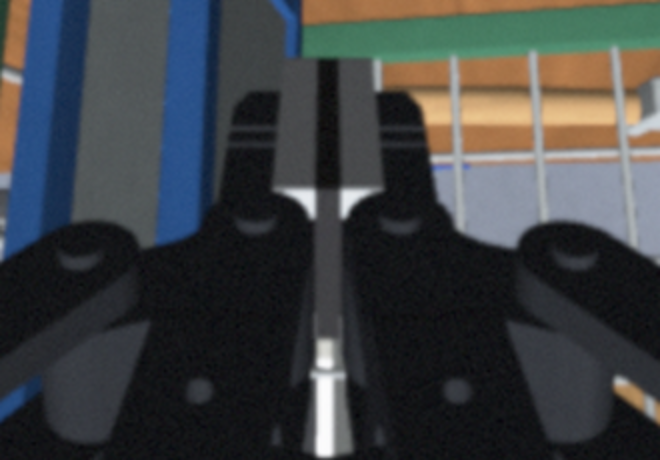

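```bash
python3 pk.py 50 0 34 0 20 34 0 17 34 0 14
```

```text
t 13.4 q [ 56.    4.9 -23.1  54.7 -49.5  80.4] p [0.5109 0.3245 0.0181] rot [-179.8   49.9  152.3] F [ 0.1 -0.1  0.4] op 0.0598
rows 0.5 row: [0.77, -0.38, 0.06, 0.01, -0.03, 0.0]
rows 0.5 row: [0.77, -0.38, -0.04, 0.01, -0.03, 0.0]
rows 0.5 row: [0.77, -0.38, -0.14, 0.01, -0.03, 0.0]
```

Call:
{"method": "apply_moves", "body": {
  "targets": [0.4, -0.2, 0.1, 0, 0, 0, 0.7, 0.77, -0.38, 0.1, 0, 0, 0, 0.7, 0.77, -0.38, 0, 0, 0, 0, 0.7, 0.77, -0.38, -0.05, 0, 0, 0, 0.7, 0.77, -0.38, -0.05, 0, 0, 0, 0.7]
}}

```text
time: 13.9
ee_pos: [0.5336, 0.3132, 0.0162]
tcp_rot: [-179.8, 49.8, 152.4]
wrist_force: [-0.0, 0.8, -0.2]
opening: 0.0597
```

Call:
{"method": "apply_moves", "body": {
  "targets": [0, 0, -0.05, 0, 0, 0, 0.7, 0, 0, -0.1, 0, 0, 0, 0.7, 0, 0, -0.1, 0, 0, 0, 0.7]
}}

```text
time: 14.2
ee_pos: [0.5343, 0.3137, 0.0153]
tcp_rot: [-179.9, 50.0, 152.3]
wrist_force: [-6.0, -0.6, 10.0]
opening: 0.0596
```

Call:
{"method": "apply_moves", "body": {
  "targets": [0, 0, 0.3, 0, 0, 0, 1, 0, 0, 0.3, 0, 0, 0, 1, 0, 0, 0.3, 0, 0, 0, 1, 0, 0, 0, 0, 0, 0, 1, 0, 0, -0.15, 0, 0, 0, 1]
}}

```text
time: 14.7
ee_pos: [0.5337, 0.3128, 0.0078]
tcp_rot: [-179.7, 49.8, 152.4]
wrist_force: [-0.4, 0.2, -0.4]
opening: 0.0854
```

```bash
python3 pk.py 50 0 34 0 7.5; python3 pic.py wrist w19 0 0 560 420 >/dev/null
```

```text
t 14.7 q [ 53.2   5.1 -24.3  50.3 -49.   76.2] p [0.5337 0.3128 0.0078] rot [-179.7   49.8  152.4] F [-0.4  0.2 -0.4] op 0.0854
rows 0.0 row: [0.01, 0.01, -0.01, 0.01, -0.04, 0.0]
```

View pics/w19.png

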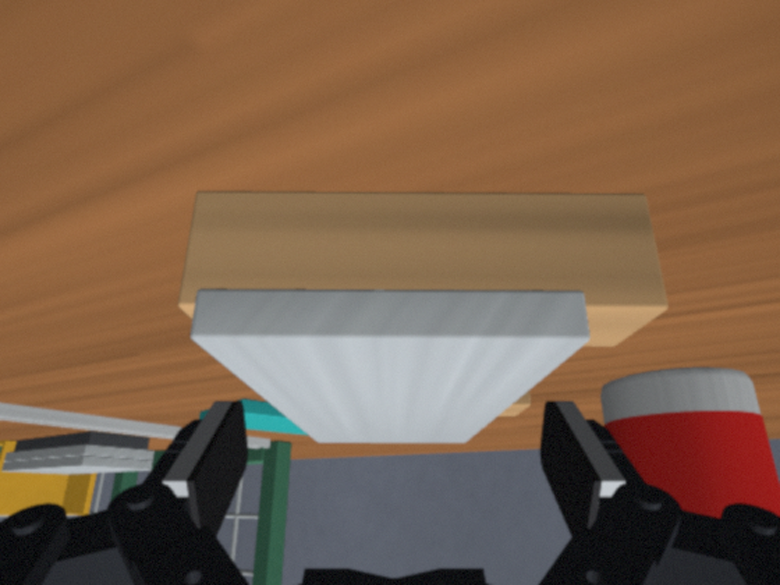

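Call:
{"method": "apply_moves", "body": {
  "targets": [0, 0, 0, 0, 0, 0, 0.5, 0, 0, 0, 0, 0, 0, 0.5, 0, 0, 0, 0, 0, 0, 0.5, 0, 0, 0, 0, 0, 0, 0.5],
  "newtons": 70
}}

```text
time: 15.15
ee_pos: [0.5341, 0.3133, 0.0096]
tcp_rot: [-179.8, 49.9, 152.3]
wrist_force: [-2.4, -1.2, 3.0]
opening: 0.0602
```

```bash
python3 pk.py 50 0 34 0 7.5; python3 pic.py wrist w20 0 0 560 420 >/dev/null
```

```text
t 15.15 q [ 53.2   5.  -24.2  50.4 -49.1  76.2] p [0.5341 0.3133 0.0096] rot [-179.8   49.9  152.3] F [-2.4 -1.2  3. ] op 0.0602
rows 0.0 row: [-0.0, -0.01, -0.07, 0.0, -0.03, -0.0]
```

View pics/w20.png

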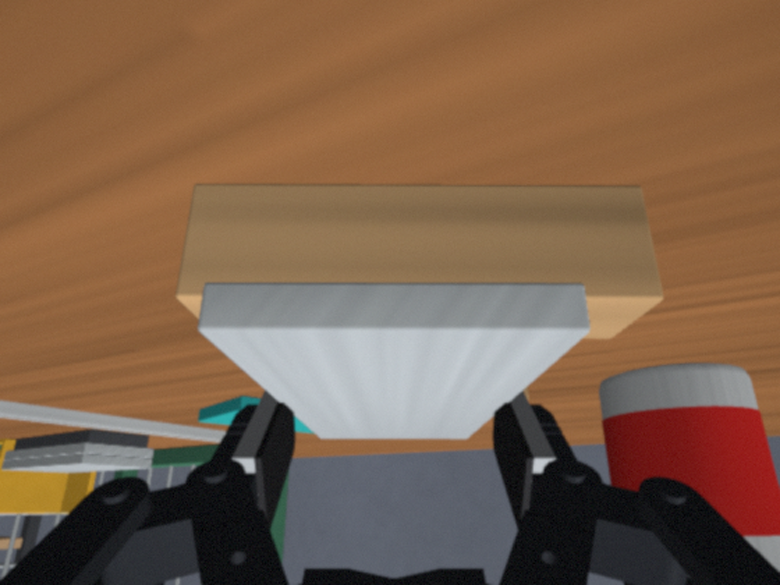

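Call:
{"method": "apply_moves", "body": {
  "targets": [0, 0, 0.3, 0, 0, 0, 0.5, 0, 0, 0.7, 0, 0, 0, 0.5, 0, 0, 1.2, 0, 0, 0, 0.5, 0, 0, 1.2, 0, 0, 0, 0.5],
  "newtons": 80
}}

```text
time: 15.6
ee_pos: [0.5349, 0.3142, 0.0479]
tcp_rot: [179.8, 49.9, 152.1]
wrist_force: [-0.2, 1.0, -5.5]
opening: 0.0601
```

```bash
python3 pk.py 50 0 34 0 40; python3 pic.py wrist w21 0 0 560 420 >/dev/null
```

```text
t 15.6 q [ 53.2   2.9 -21.9  54.6 -49.   76.2] p [0.5349 0.3142 0.0479] rot [179.8  49.9 152.1] F [-0.2  1.  -5.5] op 0.0601
rows 0.2 row: [-0.03, -0.04, -0.26, -0.02, -0.01, 0.0]
```

View pics/w21.png

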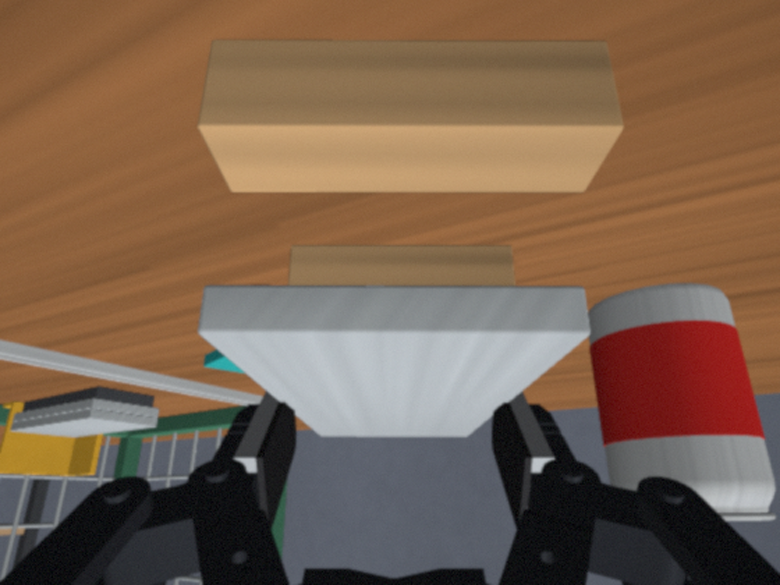

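```bash
python3 - <<'E'
from ik import *
az=np.degrees(C[2])
for p,a in (((-.206,.07,.06),az),((.051,.07,.015),az),((-.04,.07,.03),az)):
    q,e=ik(cage2w(p,C)[0],orient(50,a)); F=fk(np.r_[q,0],K); print(p,q.round(1),round(e,4),w2c(F[1]),w2c(F[2]))
q,e=ik(np.array([.59,.23,.08]),orient(50,-57)); print(q.round(1),e)
E
python3 d.py -206 70 70 50
```

```text
(-0.206, 0.07, 0.06) [ 28.4  41.9  29.2 102.7 -44.7] 0.0 [-471.  117.  384.] [-451.   70.  265.]
(0.051, 0.07, 0.015) [  7.9  28.4   5.4  70.5 -49.9] 0.0 [-194.   74.  349.] [-194.   70.  220.]
(-0.04, 0.07, 0.03) [ 15.5  31.7  11.7  82.2 -48.9] 0.0 [-289.   93.  362.] [-285.   70.  235.]
[ 43.6  22.4   4.7  84.5 -48.9] 8.50812753583341e-11
t 15.65 q [ 53.2   2.9 -22.   54.6 -49.   76.2] p [0.5345 0.3138 0.0465] rot [180.   49.9 152.2] F [-0.1  0.1 -6. ] op 0.0602
rows 6.7 row: [4.34, -6.97, 0.78, -0.02, -0.01, -9.54]
```

Call:
{"method": "apply_moves", "body": {
  "targets": [0.3, -0.5, 0.9, 0, 0, -0.7, 0.5, 1, -1.6, 0.9, 0, 0, -2.1, 0.5, 1.6, -2.6, 0.9, 0, 0, -3.5, 0.5, 2.2, -3.6, 0.9, 0, 0, -4.9, 0.5, 2.8, -4.6, 0.9, 0, 0, -6.3, 0.5]
}}

```text
time: 16.15
ee_pos: [0.6184, 0.1746, 0.0715]
tcp_rot: [-179.8, 49.9, 114.2]
wrist_force: [0.4, 2.3, -5.6]
opening: 0.0594
```

```bash
python3 d.py -206 70 70 50
```

```text
t 16.15 q [ 37.4  26.3   8.9  87.9 -48.  110.1] p [0.6184 0.1746 0.0715] rot [-179.8   49.9  114.2] F [ 0.4  2.3 -5.6] op 0.0594
rows 2.2 row: [1.55, -2.33, -0.05, -0.02, -0.02, -3.19]
```

Call:
{"method": "apply_moves", "body": {
  "targets": [0.5, -0.7, 0, 0, 0, -1, 0.5, 1, -1.5, 0, 0, 0, -2.2, 0.5, 1.55, -2.3, 0, 0, 0, -3.2, 0.5, 1.55, -2.3, 0, 0, 0, -3.2, 0.5]
}}

```text
time: 16.55
ee_pos: [0.6666, 0.1024, 0.0683]
tcp_rot: [-179.6, 50.0, 95.0]
wrist_force: [-0.4, -0.1, -7.1]
opening: 0.0598
```

```bash
python3 w.py; python3 pic.py wrist w22 0 0 560 420 >/dev/null
```

```text
t 16.55 q [ 28.1  41.8  30.2 103.8 -44.6 123.8] p [0.6666 0.1024 0.0683] rot [-179.6   50.    95. ] F [-0.4 -0.1 -7.1] op 0.0598
cage [-203.4   71.6   68.3]
```

View pics/w22.png

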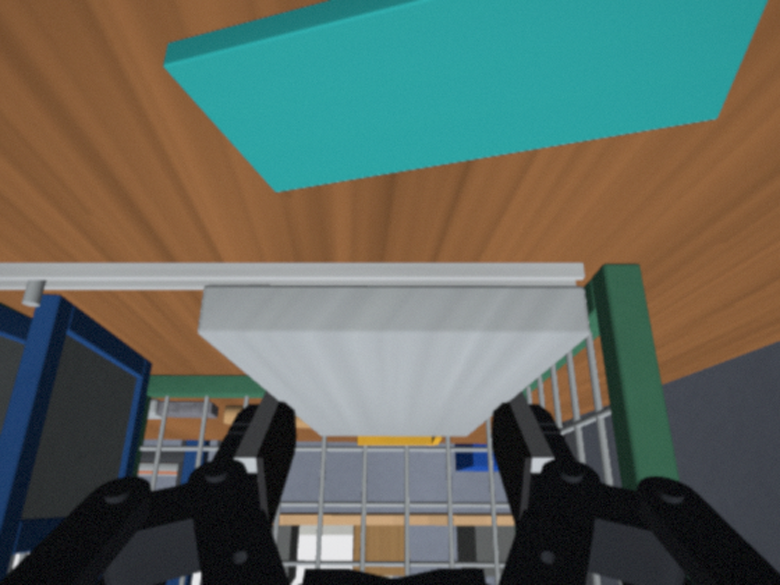

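Run:
```python
import numpy as np,cv2
for n,(l,t,r,b) in dict(w7=(215,165,345,305),w9=(330,105,470,285)).items():
    im=np.load(f"pics/{n}.npz")["im"]; cv2.imwrite(f"pics/{n}c.png",cv2.resize(im[t:b,l:r],None,fx=4,fy=4,interpolation=cv2.INTER_CUBIC)[:600])
```

```text
(no output)
```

View pics/w7c.png

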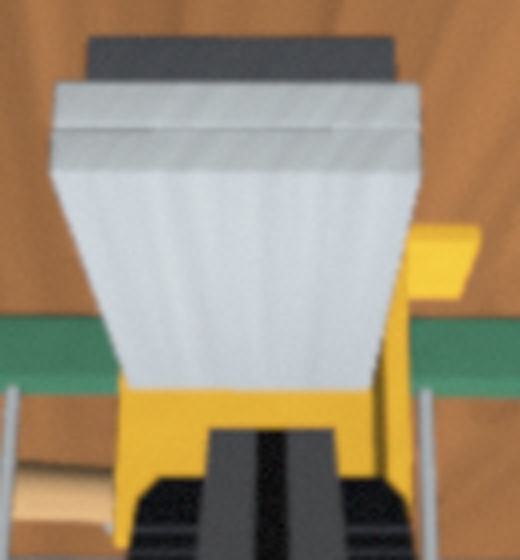

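View pics/w9c.png

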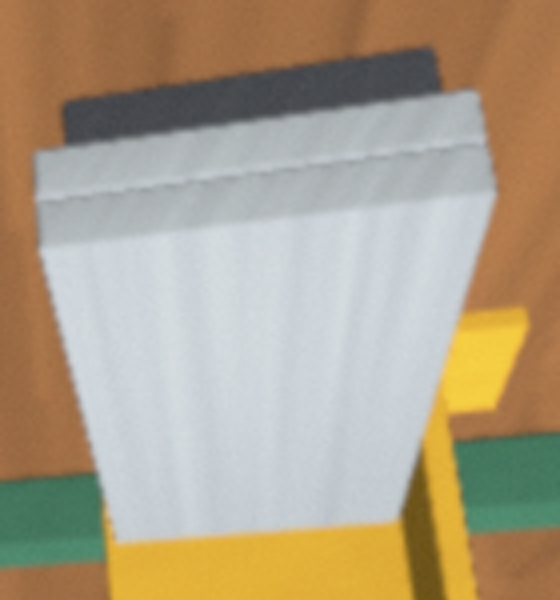

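Run:
```python
from h import *
C=np.load("cage.npy")
cams={}
for n in("w7","w9"):
    z=np.load(f"pics/{n}.npz"); cams[n]=dict(intrinsics=z["K"],origin=z["o"],rotation=z["r"])
pts=np.array([[-.058,.038,.03],[-.058,.102,.03],[.092,.038,.03],[.092,.102,.03]])
obs={"w7":np.array([(51,172),(419,172),(127,390),(375,390)])/4+[215,165]-.375,"w9":np.array([(41,250),(496,194),(115,541),(402,521)])/4+[330,105]-.375}
for ns in(("w7",),("w9",),("w7","w9")):
    s=least_squares(lambda p:np.concatenate([(proj(cage2w(pts,p),cams[n])-obs[n]).ravel() for n in ns]),C)
    print(ns,s.x,np.degrees(s.x[2]),s.fun.round(1),"seat",cage2w([.017,.07,.0345],s.x).round(4))
print("old seat",cage2w([.017,.07,.0345],C)); np.save("cage2.npy",s.x)
im=np.load("pics/w22.npz")["im"]; cv2.imwrite("pics/w22c.png",cv2.resize(im[195:325,135:435],None,fx=2.6,fy=2.6,interpolation=cv2.INTER_CUBIC))
```

```text
('w7',) [ 0.61500451 -0.10254779 -1.47316458] -84.4061131104696 [-0.9  0.   0.8  0.5  0.9 -0.5 -0.8 -0.1] seat [[ 0.6863 -0.1126  0.0345]]
('w9',) [ 0.61496816 -0.10264688 -1.4750751 ] -84.51557794885561 [-0.7  0.3  0.7 -0.2  0.5  0.5 -0.6  0.1] seat [[ 0.6863 -0.1129  0.0345]]
('w7', 'w9') [ 0.6149818  -0.10262905 -1.47427733] -84.46986876839942 [-0.8  0.1  0.8  0.6  0.7 -0.4 -0.9 -0.1 -0.8  0.3  0.7 -0.3  0.6  0.4
 -0.4  0. ] seat [[ 0.6863 -0.1128  0.0345]]
old seat [[ 0.68396925 -0.11730543  0.0345    ]]
```

View pics/w22c.png

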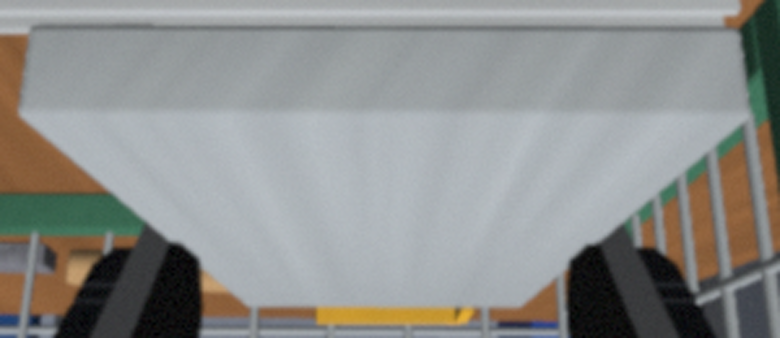

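```bash
cp cage2.npy cage.npy
cat > hand.py <<'E'
from h import *
from workcell import bot
# fit plate in tool-ish frame (TCP pos, yaw): params along, lat, z offset, yaw offs, pitch, roll
def fit(n,uv):
    z=np.load(f"pics/{n}.npz"); c=dict(intrinsics=z["K"],origin=z["o"],rotation=z["r"]); o=bot.get_obs()
    T=R.from_euler('xyz',o["tcp_rot"],degrees=True); zt=T.apply([0,0,1]); az=np.degrees(np.arctan2(zt[1],zt[0]))
    L=np.array([[-75,32,4.5],[-75,-32,4.5],[-75,32,-4.5],[-75,-32,-4.5],[75,32,4.5],[75,-32,4.5]])/1e3
    def f(p): 
        Rp=R.from_euler('ZYX',[az+p[3],p[4],p[5]],degrees=True)
        P=o["ee_pos"]+R.from_euler('z',az,degrees=True).apply(np.array(p[:3])/1e3)+Rp.apply(L)
        return P
    s=least_squares(lambda p:(proj(f(p),c)-uv).ravel(),[-38,0,20,0,0,0],x_scale=[5,5,5,1,1,1])
    P=f(s.x); return s.x,s.fun,P.mean(0)if 0 else (P[0]+P[1]+P[4]+P[5])/4-[0,0,.0045],az,o
if __name__=="__main__":
    uv=np.array([(20,110),(750,110),(33,28),(742,28),(247,305),(523,305)])/2.6+[135,195]-.3
    x,fun,ctr,az,o=fit("w22",uv); print(x.round(2),fun.round(1),ctr.round(4),az)
E
python3 hand.py
```

```text
[161.74   2.31 -30.9   82.41 -90.01  97.71] [ 110.1  -38.1 -108.9  -37.8  104.4  -10.1 -105.1   -9.9   17.    41.2
  -17.3   41.6] [ 0.6817 -0.0614  0.0336] -85.24395901531851
```

```bash
sed -i 's/\[-75,32,4.5\],\[-75,-32,4.5\],\[-75,32,-4.5\],\[-75,-32,-4.5\],\[75,32,4.5\],\[75,-32,4.5\]/[-75,-32,4.5],[-75,32,4.5],[-75,-32,-4.5],[-75,32,-4.5],[75,-32,4.5],[75,32,4.5]/' hand.py; python3 hand.py; python3 w.py
```

```text
[-3.064e+01  2.200e+00  1.869e+01  2.000e-02  5.200e-01 -2.700e-01] [ 0.3  2.3  0.7  2.5  0.4 -2.6 -1.4 -2.5  0.2  0.1 -0.2  0.1] [0.6653 0.1348 0.0876] -85.24395901531851
t 16.6 q [ 28.2  41.6  30.  103.7 -44.6 123.7] p [0.6656 0.1041 0.069 ] rot [-179.6   49.9   95.3] F [-0.2  0.8 -5.7] op 0.0597
cage [-200.9   70.3   69. ]
```

```bash
python3 wp.py 50 -200 66 30 -155 66 28 -110 66 28 -65 66 28 -20 66 28 20 66 28 39 66 28
```

```text
t 16.6 q [ 28.2  41.6  30.  103.7 -44.6 123.7] p [0.6656 0.1041 0.069 ] rot [-179.6   49.9   95.3] F [-0.2  0.8 -5.7] op 0.0597
rows 0.8 row: [-0.14, -0.04, -1.3, -0.01, -0.04, 0.09]
rows 1.2 row: [0.0, -1.54, -1.37, -0.01, -0.04, 0.09]
rows 2.0 row: [0.15, -3.03, -1.37, -0.01, -0.04, 0.09]
rows 2.8 row: [0.29, -4.52, -1.37, -0.01, -0.04, 0.09]
rows 3.7 row: [0.44, -6.01, -1.37, -0.01, -0.04, 0.09]
rows 4.5 row: [0.57, -7.34, -1.37, -0.01, -0.04, 0.09]
rows 4.9 row: [0.63, -7.97, -1.37, -0.01, -0.04, 0.09]
```

Call:
{"method": "apply_moves", "body": {
  "targets": [-0.1, 0, -0.7, 0, 0, 0.1, 0.5, -0.1, 0, -1.35, 0, 0, 0.1, 0.5, 0, -0.8, -1.35, 0, 0, 0.1, 0.5, 0.05, -1.6, -1.35, 0, 0, 0.1, 0.5, 0.1, -2.4, -1.35, 0, 0, 0.1, 0.5]
}}

```text
time: 17.1
ee_pos: [0.667, 0.0346, 0.0313]
tcp_rot: [-179.8, 49.8, 96.1]
wrist_force: [0.7, 0.3, -6.6]
opening: 0.0601
```

```bash
python3 w.py; python3 wp.py 50 -65 66 28 -20 66 28 20 66 28 39 66 28|grep row
```

```text
t 17.1 q [ 23.3  35.5  17.1  91.2 -46.8 115.8] p [0.667  0.0346 0.0313] rot [-179.8   49.8   96.1] F [ 0.7  0.3 -6.6] op 0.0601
cage [-131.6   65.    31.3]
rows 1.3 row: [0.25, -2.21, -0.11, -0.02, -0.02, -0.07]
rows 2.2 row: [0.39, -3.7, -0.11, -0.02, -0.02, -0.07]
rows 3.0 row: [0.52, -5.03, -0.11, -0.02, -0.02, -0.07]
rows 3.4 row: [0.58, -5.66, -0.11, -0.02, -0.02, -0.07]
```

Call:
{"method": "apply_moves", "body": {
  "targets": [0.1, -0.8, -0.1, 0, 0, -0.1, 0.5, 0.2, -1.6, -0.1, 0, 0, -0.1, 0.5, 0.3, -2.4, -0.1, 0, 0, -0.1, 0.5, 0.35, -3.2, -0.1, 0, 0, -0.1, 0.5, 0.4, -3.7, -0.1, 0, 0, -0.1, 0.5]
}}

```text
time: 17.6
ee_pos: [0.6789, -0.0774, 0.0288]
tcp_rot: [-179.8, 49.8, 95.4]
wrist_force: [-0.0, -0.2, -5.7]
opening: 0.0597
```

```bash
python3 w.py; python3 wp.py 50 20 66 28 39 66 28|grep row;python3 pic.py wrist w23 0 0 560 420 >/dev/null;python3 pic.py scene s23 270 60 450 240
```

```text
t 17.6 q [ 14.1  29.3   8.5  79.6 -49.  103.5] p [ 0.6789 -0.0774  0.0288] rot [-179.8   49.8   95.4] F [-0.  -0.2 -5.7] op 0.0597
cage [-18.9  66.   28.8]
rows 0.8 row: [0.12, -1.29, -0.03, -0.02, -0.02, 0.04]
rows 1.2 row: [0.19, -1.92, -0.03, -0.02, -0.02, 0.04]
scale 3.2777777777777777
```

View pics/w23.png

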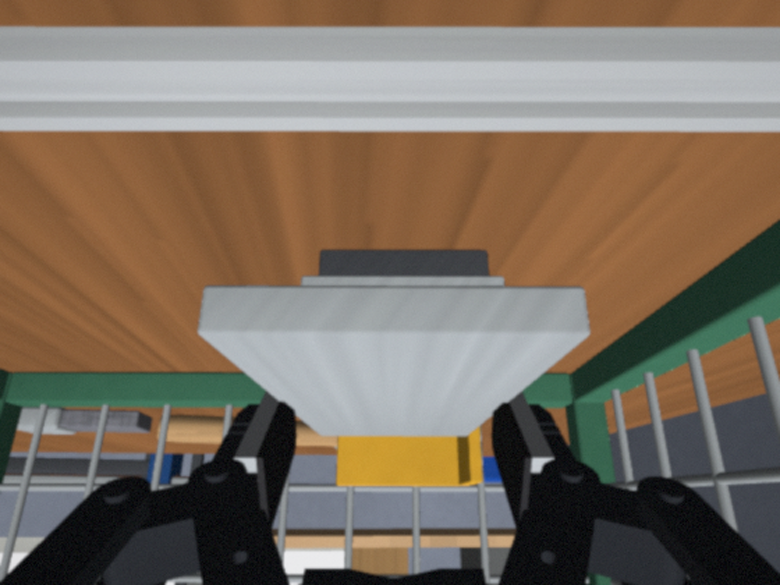

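View pics/s23.png

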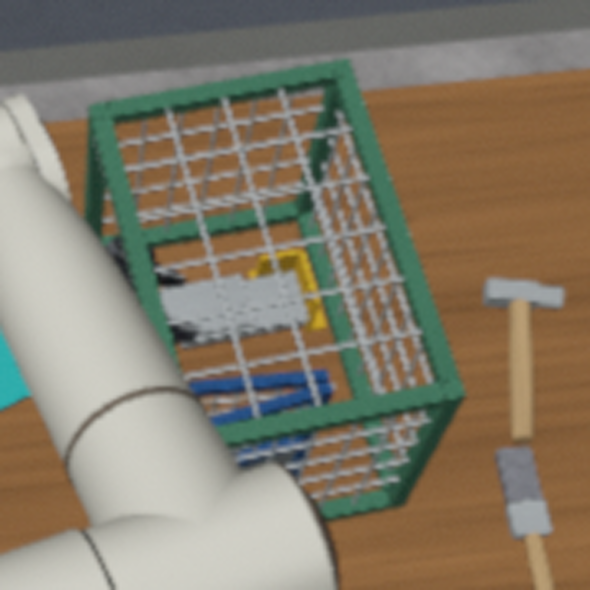

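Call:
{"method": "apply_moves", "body": {
  "targets": [0.05, -0.5, 0, 0, 0, 0, 0.5, 0.1, -1.0, 0, 0, 0, 0, 0.5, 0.15, -1.5, 0, 0, 0, 0, 0.5, 0.2, -1.9, 0, 0, 0, 0, 0.5, 0.2, -1.9, 0, 0, 0, 0, 0.5]
}}

```text
time: 18.2
ee_pos: [0.6853, -0.1341, 0.0289]
tcp_rot: [-179.8, 49.9, 95.3]
wrist_force: [0.2, 0.4, -6.2]
opening: 0.0597
```

```bash
python3 w.py; python3 wp.py 50 39 66 22 39 66 18 39 66 15 |grep row;python3 pic.py wrist w24 0 0 560 420 >/dev/null
```

```text
t 18.2 q [  9.3  26.7   5.1  73.3 -49.7  96.3] p [ 0.6853 -0.1341  0.0289] rot [-179.8   49.9   95.3] F [ 0.2  0.4 -6.2] op 0.0597
cage [38.1 66.9 28.9]
rows 0.1 row: [-0.03, -0.03, -0.23, -0.02, -0.02, 0.06]
rows 0.2 row: [-0.03, -0.03, -0.36, -0.02, -0.02, 0.06]
rows 0.3 row: [-0.03, -0.03, -0.46, -0.02, -0.02, 0.06]
```

View pics/w24.png

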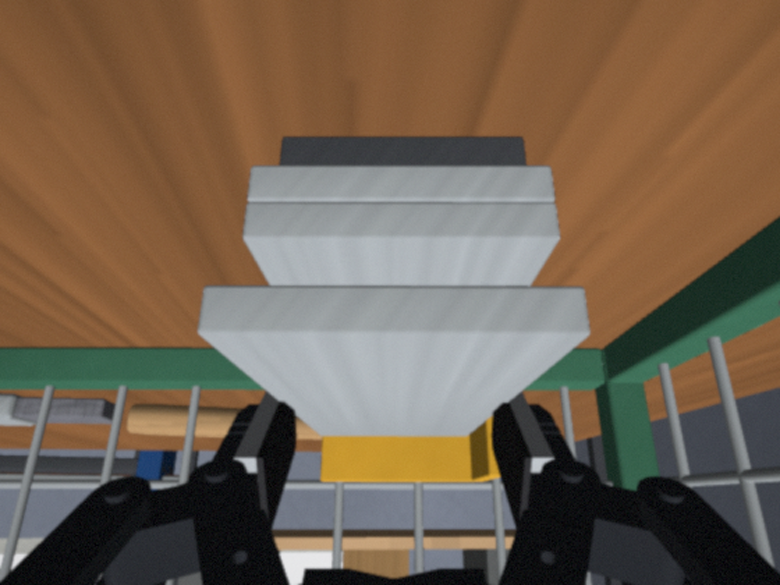

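Run:
```python
from h import *
C=np.load("cage.npy")
z=np.load("pics/w24.npz"); c=dict(intrinsics=z["K"],origin=z["o"],rotation=z["r"])
def w2c(P):
    d=P[:2]-C[:2]; cc,s=np.cos(C[2]),np.sin(C[2]); return (1000*np.array([cc*d[0]+s*d[1],-s*d[0]+cc*d[1],P[2]])).round(1)
for uv,h in (((245,238),.03),((558,238),.03),((248,167),.012),((552,167),.012),((204,288),.0439),((584,288),.0439),((199,330),.0529),((588,330),.0529),((320,436),.0529),((469,436),.0529)): print(uv,w2c(ray(np.array(uv)/1.3929,c,h)))
```

```text
(245, 238) [-58.   38.8  30. ]
(558, 238) [-58.  101.4  30. ]
(248, 167) [-56.6  37.1  12. ]
(552, 167) [-56.5 102.6  12. ]
(204, 288) [-65.3  35.   43.9]
(584, 288) [-65.3 102.3  43.9]
(199, 330) [-68.9  36.6  52.9]
(588, 330) [-69.  100.5  52.9]
(320, 436) [77.5 36.4 52.9]
(469, 436) [ 76.4 100.1  52.9]
```

Call:
{"method": "apply_moves", "body": {
  "targets": [0, 0, -0.15, 0, 0, 0, 0.5, 0, 0, -0.28, 0, 0, 0, 0.5, 0, 0, -0.38, 0, 0, 0, 0.5, 0, 0, -0.38, 0, 0, 0, 0.5]
}}

```text
time: 18.65
ee_pos: [0.6852, -0.1334, 0.0163]
tcp_rot: [-179.7, 49.9, 95.5]
wrist_force: [0.1, 0.3, -5.2]
opening: 0.0597
```

Call:
{"method": "apply_moves", "body": {
  "targets": [0, 0, -0.03, 0, 0, 0, 0.5, 0, 0, -0.06, 0, 0, 0, 0.5, 0, 0, -0.06, 0, 0, 0, 0.5]
}}

```text
time: 18.95
ee_pos: [0.6856, -0.1338, 0.0156]
tcp_rot: [-179.8, 49.9, 95.3]
wrist_force: [-0.1, 0.6, -6.7]
opening: 0.0597
```

Call:
{"method": "apply_moves", "body": {
  "targets": [0, 0, -0.03, 0, 0, 0, 0.5, 0, 0, -0.06, 0, 0, 0, 0.5, 0, 0, -0.06, 0, 0, 0, 0.5]
}}

```text
time: 19.25
ee_pos: [0.6858, -0.1339, 0.0147]
tcp_rot: [-179.9, 49.9, 95.3]
wrist_force: [-3.2, 2.6, 2.7]
opening: 0.0598
```

Call:
{"method": "apply_moves", "body": {
  "targets": [0, 0, -0.02, 0, 0, 0, 0.5, 0, 0, -0.02, 0, 0, 0, 0.75, 0, 0, -0.02, 0, 0, 0, 0.9, 0, 0, 0, 0, 0, 0, 1, 0, 0, 0, 0, 0, 0, 1]
}}

```text
time: 19.75
ee_pos: [0.6858, -0.1339, 0.014]
tcp_rot: [-179.9, 49.9, 95.3]
wrist_force: [-0.1, -0.7, -0.3]
opening: 0.0857
```

```bash
python3 w.py; python3 pic.py wrist w25 0 0 560 420 >/dev/null
```

```text
t 19.75 q [  9.3  27.4   4.4  71.9 -49.7  96.3] p [ 0.6858 -0.1339  0.014 ] rot [-179.9   49.9   95.3] F [-0.1 -0.7 -0.3] op 0.0857
cage [37.9 67.5 14. ]
```

View pics/w25.png

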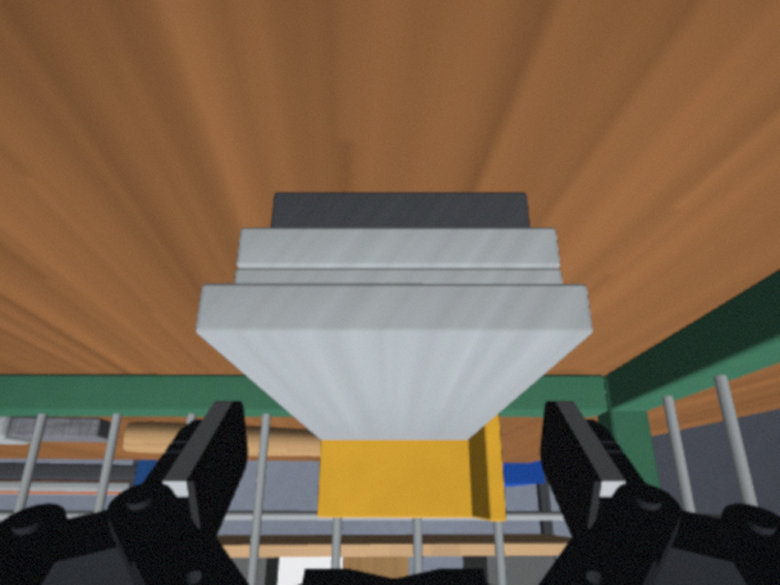

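```bash
cat > meas.py <<'E'
import sys
from h import *
C=np.load("cage.npy")
def w2c(P):
    d=P[:2]-C[:2]; cc,s=np.cos(C[2]),np.sin(C[2]); return (1000*np.array([cc*d[0]+s*d[1],-s*d[0]+cc*d[1],P[2]])).round(1)
def go(n,L,sc=1.3929,off=(0,0)):
    z=np.load(f"pics/{n}.npz"); c=dict(intrinsics=z["K"],origin=z["o"],rotation=z["r"])
    for u,v,h in L: print((u,v),w2c(ray(np.array((u,v))/sc+off,c,h/1000)))
E
python3 - <<'E'
from h import *
im=np.load("pics/w25.npz")["im"]
cv2.imwrite("pics/w25c.png",cv2.resize(im[130:380,130:440],None,fx=2.5,fy=2.5,interpolation=cv2.INTER_CUBIC)[:600])
E
```

```text
(no output)
```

View pics/w25c.png

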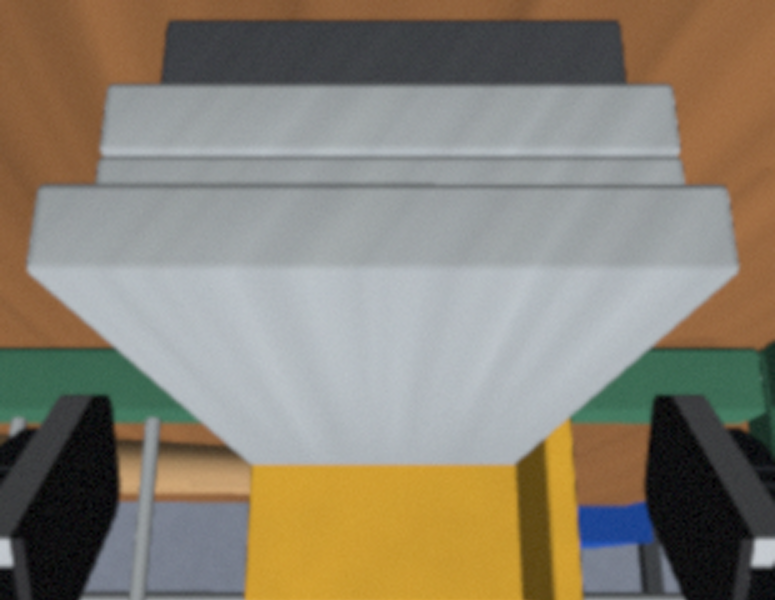

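Run:
```python
from meas import *
go("w25",[(28,269,39),(738,269,39),(40,187,30),(727,187,30),(252,464,39),(517,464,39),(103,152,21),(678,152,21),(107,87,12),(670,87,12),(545,460,39),(248,600,70)],2.5,(130-.3,130-.3))
```

```text
(28, 269) [-71.8  37.9  39. ]
(738, 269) [-71.8 100.7  39. ]
(40, 187) [-69.2  36.8  30. ]
(727, 187) [-69.2 101.9  30. ]
(252, 464) [81. 37. 39.]
(517, 464) [ 80.1 101.   39. ]
(103, 152) [-57.8  38.5  21. ]
(678, 152) [-57.8 101.6  21. ]
(107, 87) [-56.2  37.5  12. ]
(670, 87) [-56.1 102.2  12. ]
(545, 460) [ 71.8 106.4  39. ]
(248, 600) [108.6  33.9  70. ]
```

Call:
{"method": "apply_moves", "body": {
  "targets": [0, 0, 0, 0, 0, 0, 0.5, 0, 0, 0, 0, 0, 0, 0.5, 0, 0, 0, 0, 0, 0, 0.5, 0, 0, 0, 0, 0, 0, 0.5],
  "newtons": 40
}}

```text
time: 20.2
ee_pos: [0.6858, -0.1337, 0.0142]
tcp_rot: [-179.9, 49.9, 95.3]
wrist_force: [0.0, 2.9, 3.2]
opening: 0.0619
```

Call:
{"method": "apply_moves", "body": {
  "targets": [0.02, 0, 0, 0, 0, 0, 0.5, 0.04, 0, 0, 0, 0, 0, 0.5, 0.04, 0, 0, 0, 0, 0, 0.5]
}}

```text
time: 20.5
ee_pos: [0.6865, -0.1339, 0.0141]
tcp_rot: [-179.8, 49.9, 95.4]
wrist_force: [-5.2, 2.2, 5.5]
opening: 0.0621
```

Call:
{"method": "apply_moves", "body": {
  "targets": [0.04, 0, 0, 0, 0, 0, 0.5, 0.06, 0, 0, 0, 0, 0, 0.5, 0.06, 0, 0, 0, 0, 0, 0.5]
}}

```text
time: 20.8
ee_pos: [0.6876, -0.1341, 0.0141]
tcp_rot: [-179.6, 49.9, 95.5]
wrist_force: [-10.3, 2.8, 7.3]
opening: 0.0621
```

Call:
{"method": "apply_moves", "body": {
  "targets": [0.04, 0, 0, 0, 0, 0, 0.5, 0.04, 0, 0, 0, 0, 0, 0.5]
}}

```text
time: 21.0
ee_pos: [0.6878, -0.1341, 0.0141]
tcp_rot: [-179.4, 49.9, 95.6]
wrist_force: [-19.4, 5.3, 11.7]
opening: 0.0618
```

```bash
python3 w.py
python3 - <<'E'
from h import *
from workcell import camera
c=camera("wrist"); im=c["img"][:,:,::-1]; np.savez("pics/w26.npz",im=im,K=c["intrinsics"],o=c["origin"],r=c["rotation"])
cv2.imwrite("pics/w26c.png",cv2.resize(im[130:380,130:440],None,fx=2.5,fy=2.5,interpolation=cv2.INTER_CUBIC)[:600])
E
```

```text
t 21.0 q [  9.2  27.9   5.   72.3 -49.7  96.3] p [ 0.6878 -0.1341  0.0141] rot [-179.4   49.9   95.6] F [-19.4   5.3  11.7] op 0.0618
cage [38.4 69.4 14.1]
```

View pics/w26c.png

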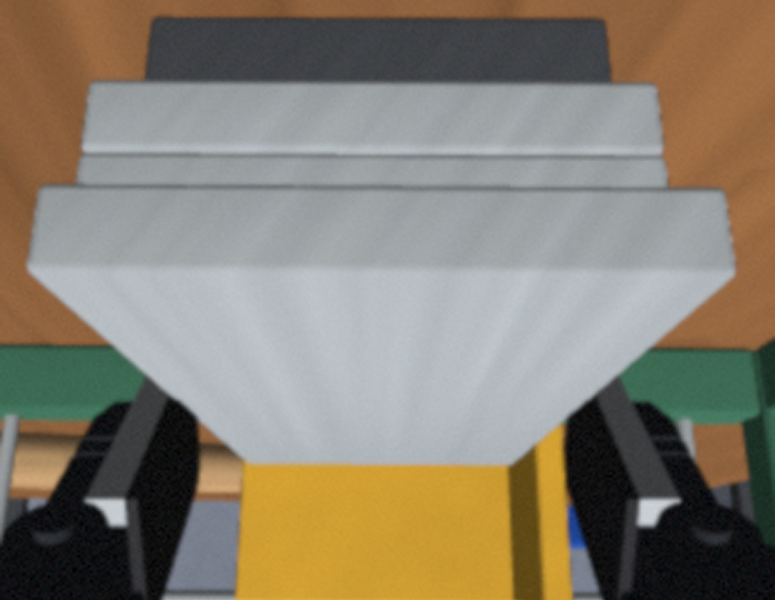

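Run:
```python
from meas import *
go("w26",[(28,269,39),(735,271,39),(40,187,30),(724,189,30),(247,464,39),(511,464,39),(84,152,21),(662,153,21),(90,84,12),(656,86,12)],2.5,(130-.3,130-.3))
```

```text
(28, 269) [-70.8  39.7  39. ]
(735, 271) [-71.3 102.6  39. ]
(40, 187) [-68.3  38.6  30. ]
(724, 189) [-68.6 103.6  30. ]
(247, 464) [84.3 37.4 39. ]
(511, 464) [ 80.4 101.6  39. ]
(84, 152) [-57.   38.3  21. ]
(662, 153) [-57.3 101.8  21. ]
(90, 84) [-56.1  37.6  12. ]
(656, 86) [-56.1 102.4  12. ]
```

Call:
{"method": "apply_moves", "body": {
  "targets": [-0.06, 0, 0, 0, 0, 0, 0.5, -0.1, 0, 0, 0, 0, 0, 0.5, -0.1, 0, 0, 0, 0, 0, 0.5]
}}

```text
time: 21.35
ee_pos: [0.6872, -0.1339, 0.0142]
tcp_rot: [-179.9, 49.9, 95.2]
wrist_force: [2.2, -0.3, 2.9]
opening: 0.0618
```

Release and back out, then shut the fingers in front of the cage.

Call:
{"method": "apply_moves", "body": {
  "targets": [0, 0, 0, 0, 0, 0, 0.75, 0, 0, 0, 0, 0, 0, 0.95, 0, 0, 0.05, 0, 0, 0, 1, 0, 0, 0.2, 0, 0, 0, 1, 0, 0.5, 0.4, 0, 0, 0, 1]
}}

```text
time: 21.85
ee_pos: [0.6862, -0.12, 0.0259]
tcp_rot: [-179.8, 49.9, 95.3]
wrist_force: [0.2, -0.0, 0.3]
opening: 0.0852
```

```bash
python3 w.py; python3 wp.py 50 -30 70 26 -75 70 26 -75 70 1 -55 70 1 -45 70 1 -40 70 1|grep row
```

```text
t 21.85 q [ 10.4  27.9   6.4  74.9 -49.6  98.2] p [ 0.6862 -0.12    0.0259] rot [-179.8   49.9   95.3] F [ 0.2 -0.   0.3] op 0.0852
cage [24.1 69.2 25.9]
rows 1.1 row: [-0.15, 1.8, 0.0, -0.02, -0.03, 0.07]
rows 2.0 row: [-0.29, 3.29, 0.0, -0.02, -0.03, 0.07]
rows 2.0 row: [-0.29, 3.29, -0.83, -0.02, -0.03, 0.07]
rows 1.7 row: [-0.23, 2.63, -0.83, -0.02, -0.03, 0.07]
rows 1.5 row: [-0.2, 2.3, -0.83, -0.02, -0.03, 0.07]
rows 1.4 row: [-0.18, 2.13, -0.83, -0.02, -0.03, 0.07]
```

Call:
{"method": "apply_moves", "body": {
  "targets": [-0.1, 0.9, 0, 0, 0, 0, 1, -0.15, 1.8, 0, 0, 0, 0, 1, -0.2, 2.6, 0, 0, 0, 0, 1, -0.3, 3.3, 0, 0, 0, 0, 0, -0.3, 3.3, -0.4, 0, 0, 0.1, 0]
}}

```text
time: 22.35
ee_pos: [0.6788, -0.0168, 0.015]
tcp_rot: [180.0, 49.8, 96.0]
wrist_force: [1.0, 0.5, 0.1]
opening: 0.0591
```

Call:
{"method": "apply_moves", "body": {
  "targets": [0, 0, 0, 0, 0, 0, 0, 0, 0, 0, 0, 0, 0, 0, 0, 0, -0.4, 0, 0, 0, 0, 0, 0, -0.45, 0, 0, 0, 0, 0, 0, -0.45, 0, 0, 0, 0]
}}

```text
time: 22.85
ee_pos: [0.6774, -0.0203, -0.0004]
tcp_rot: [-179.7, 49.9, 96.0]
wrist_force: [0.6, 0.2, 0.6]
opening: -0.0
```

```bash
python3 w.py; python3 wp.py 50 -50 70 1 -45 70 1 -40 70 1 -35 70 1|grep row;python3 pic.py wrist w27 0 0 560 420 >/dev/null
```

```text
t 22.85 q [ 18.8  33.9  11.5  82.7 -48.1 109.7] p [ 6.774e-01 -2.030e-02 -4.000e-04] rot [-179.7   49.9   96. ] F [0.6 0.2 0.6] op -0.0
cage [-75.9  70.1  -0.4]
rows 0.5 row: [0.08, -0.86, 0.05, -0.02, -0.03, -0.04]
rows 0.6 row: [0.1, -1.03, 0.05, -0.02, -0.03, -0.04]
rows 0.7 row: [0.11, -1.19, 0.05, -0.02, -0.03, -0.04]
rows 0.8 row: [0.13, -1.36, 0.05, -0.02, -0.03, -0.04]
```

View pics/w27.png

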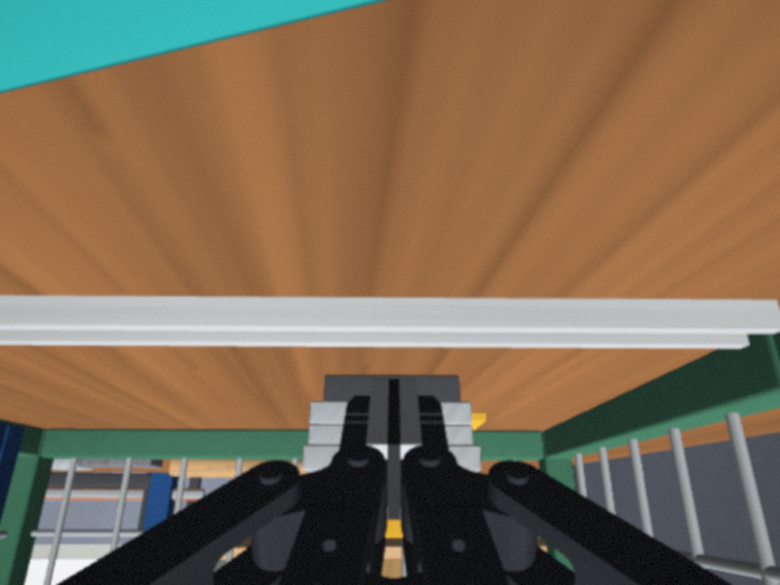

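Call:
{"method": "apply_moves", "body": {
  "targets": [0.05, -0.4, 0.08, 0, 0, 0, 0, 0.08, -0.8, 0.08, 0, 0, 0, 0, 0.1, -1.0, 0.08, 0, 0, 0, 0, 0.1, -1.1, 0.08, 0, 0, 0, 0]
}}

```text
time: 23.3
ee_pos: [0.6809, -0.0538, 0.0032]
tcp_rot: [-179.9, 49.8, 95.8]
wrist_force: [0.3, 4.3, 1.8]
opening: 0.0003
```

```bash
python3 w.py
```

```text
t 23.3 q [ 16.   31.7   8.9  79.2 -48.8 105.7] p [ 0.6809 -0.0538  0.0032] rot [-179.9   49.8   95.8] F [0.3 4.3 1.8] op 0.0003
cage [-42.3  70.4   3.2]
```

Call:
{"method": "apply_moves", "body": {
  "targets": [0, -0.06, 0, 0, 0, 0, 0, 0.01, -0.12, 0, 0, 0, 0, 0, 0.01, -0.18, 0, 0, 0, 0, 0, 0.01, -0.18, 0, 0, 0, 0, 0]
}}

```text
time: 23.7
ee_pos: [0.6813, -0.058, 0.0029]
tcp_rot: [-179.9, 49.9, 95.9]
wrist_force: [0.2, 2.5, 1.5]
opening: -0.0001
```

```bash
python3 w.py
```

```text
t 23.7 q [ 15.7  31.4   8.5  78.6 -48.9 105. ] p [ 0.6813 -0.058   0.0029] rot [-179.9   49.9   95.9] F [0.2 2.5 1.5] op -0.0001
cage [-38.   70.3   2.9]
```

Call:
{"method": "apply_moves", "body": {
  "targets": [0, -0.06, 0, 0, 0, 0, 0, 0.01, -0.12, 0, 0, 0, 0, 0, 0.01, -0.18, 0, 0, 0, 0, 0, 0.01, -0.18, 0, 0, 0, 0, 0]
}}

```text
time: 24.1
ee_pos: [0.6817, -0.0589, 0.0026]
tcp_rot: [-179.9, 49.5, 96.1]
wrist_force: [-9.5, 32.1, 8.9]
opening: 0.0002
```

```bash
python3 w.py;python3 pic.py wrist w28 0 0 560 420 >/dev/null
```

```text
t 24.1 q [ 15.5  31.1   8.1  78.  -48.6 104.4] p [ 0.6817 -0.0589  0.0026] rot [-179.9   49.5   96.1] F [-9.5 32.1  8.9] op 0.0002
cage [-37.1  70.6   2.6]
```

View pics/w28.png

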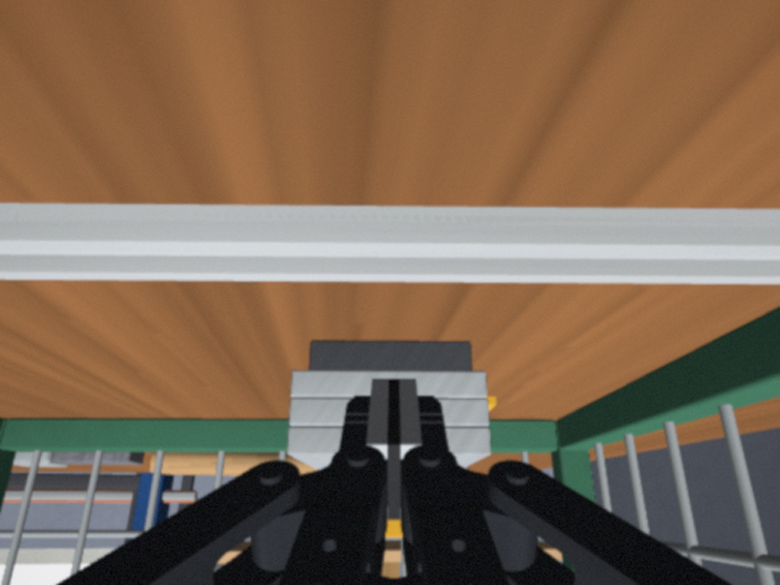

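Call:
{"method": "apply_moves", "body": {
  "targets": [-0.05, 0.5, 0, 0, 0, 0, 0, -0.15, 1.5, 0.2, 0, 0, 0, 0, -0.25, 2.5, 1, 0, 0, 0, 0, -0.25, 2.5, 2, 0, 0, 0, 0, -0.25, 2.5, 2.3, 0, 0, 0, 0]
}}

```text
time: 24.65
ee_pos: [0.6748, 0.0124, 0.0742]
tcp_rot: [179.9, 49.9, 95.8]
wrist_force: [-0.0, 0.2, 0.4]
opening: 0.0002
```

```bash
python3 w.py;python3 - <<'E'
from h import *
from workcell import camera
c=camera("wrist"); im=c["img"][:,:,::-1]; np.savez("pics/w29.npz",im=im,K=c["intrinsics"],o=c["origin"],r=c["rotation"])
cv2.imwrite("pics/w29.png",im)
cv2.imwrite("pics/w29c.png",cv2.resize(im[150:350,200:370],None,fx=4,fy=4,interpolation=cv2.INTER_CUBIC)[:600])
E
```

```text
t 24.65 q [ 21.4  33.2  18.7  93.1 -47.5 113.3] p [0.6748 0.0124 0.0742] rot [179.9  49.9  95.8] F [-0.   0.2  0.4] op 0.0002
cage [-108.7   70.6   74.2]
```

View pics/w29.png

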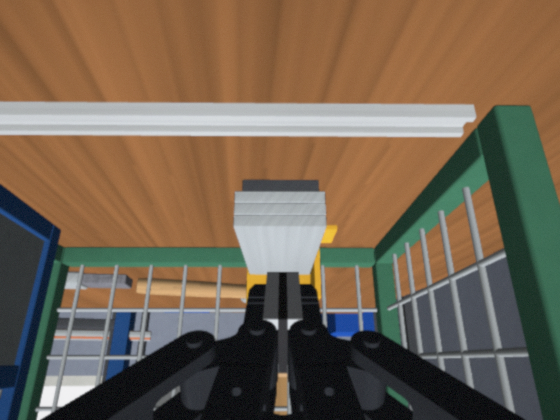

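View pics/w29c.png

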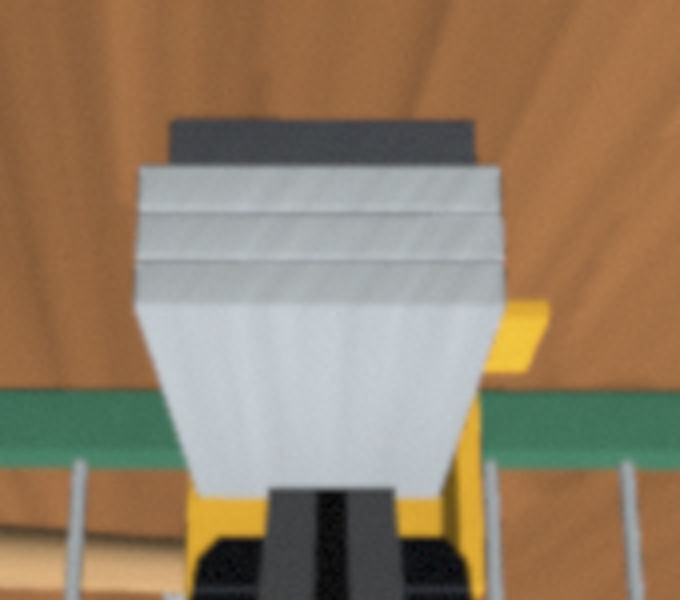

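```bash
python3 - <<'E'
from meas import *
go("w29",[(134,305,39),(505,305,39),(198,497,39),(441,499,39),(136,258,30),(504,258,30),(137,212,21),(502,212,21),(140,166,12),(499,166,12)],4,(200-.375,150-.375))
E
python3 wpa.py 50 15 -175 20 110
python3 pic.py side d29 280 80 440 240;python3 pic.py scene s29 270 60 450 240
```

```text
(134, 305) [-57.8  38.4  39. ]
(505, 305) [-58.3 101.8  39. ]
(198, 497) [92.9 37.8 39. ]
(441, 499) [ 94.9 102.4  39. ]
(136, 258) [-56.9  38.2  30. ]
(504, 258) [-57.3 102.1  30. ]
(137, 212) [-56.2  37.9  21. ]
(502, 212) [-56.6 102.2  21. ]
(140, 166) [-56.  38.  12.]
(499, 166) [-56.5 102.   12. ]
t 24.7 q [ 21.3  33.1  18.7  93.1 -47.5 113.3] p [0.6749 0.0118 0.0745] rot [179.9  49.8  95.7] F [-0.3  0.1  1.7] op -0.0002
rows 1.8 row: [-1.9, 2.06, 1.18, -0.03, 0.01, 2.45]
scale 3.6875
scale 3.2777777777777777
```

View pics/s29.png

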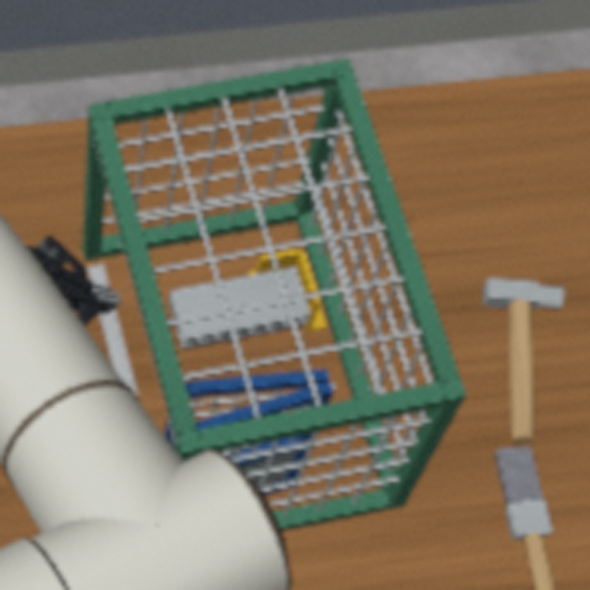

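Run:
```python
from h import *
C=np.load("cage.npy")
im=cv2.imread("pics/s29.png")
for a,col in((1.46,(0,255,255)),(1.38,(0,0,255))):
    p=(proj(cage2w(gatepts(a),C),"scene")-[270,60])*3.2778
    print(a,p.round().tolist())
    cv2.polylines(im,[p[3:].astype(int)],False,col,1)
cv2.imwrite("pics/s29o.png",cv2.resize(im[330:480,130:360],None,fx=3.3,fy=3.3))
# wrist w13 pins at z .012: pivot, lead
z=np.load("pics/w13.npz"); c=dict(intrinsics=z["K"],origin=z["o"],rotation=z["r"])
for a in (1.40,1.46): print(a,(proj(cage2w(gatepts(a),C),c)*1.3929).round().tolist())
```

```text
1.46 [[159.0, 516.0], [294.0, 473.0], [152.0, 487.0], [177.0, 424.0], [330.0, 376.0], [168.0, 392.0]]
1.38 [[159.0, 516.0], [289.0, 463.0], [146.0, 467.0], [177.0, 424.0], [325.0, 365.0], [162.0, 369.0]]
1.4 [[263.0, 281.0], [378.0, 346.0], [345.0, 272.0], [211.0, 782.0], [374.0, 680.0], [323.0, 800.0]]
1.46 [[263.0, 281.0], [369.0, 348.0], [316.0, 275.0], [211.0, 782.0], [361.0, 678.0], [283.0, 794.0]]
```

View pics/s29o.png

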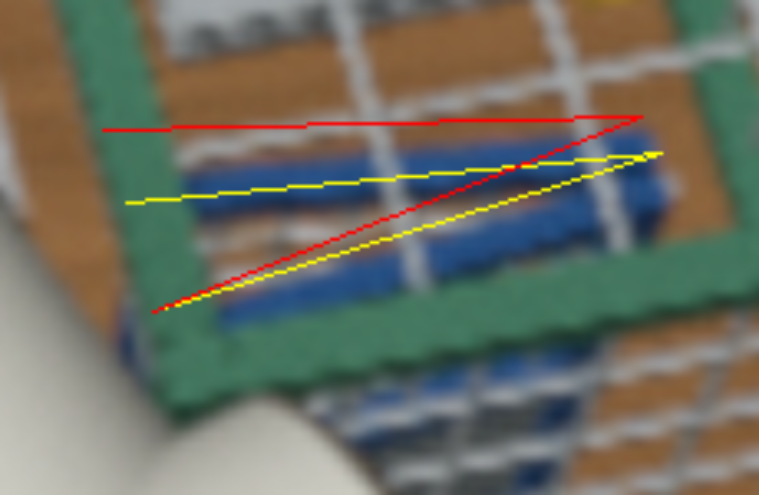

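Call:
{"method": "apply_moves", "body": {
  "targets": [-0.2, 1.4, 0, 0, 0, 0, 0, -0.4, 2.8, 0.5, 0, 0, 0, 0, -0.8, 4, 1.5, 0, 0, 0, 0, -1.2, 4.5, 2, 0, 0, 0, 0, -1.2, 4.5, 2, 0, 0, 0, 0]
}}

```text
time: 25.3
ee_pos: [0.6375, 0.1486, 0.1318]
tcp_rot: [-179.9, 49.8, 96.1]
wrist_force: [0.9, -0.2, -1.2]
opening: 0.0002
```

```bash
python3 w.py; python3 pic.py wrist w30 0 0 560 420 >/dev/null;python3 pic.py scene s30 80 60 480 320
```

```text
t 25.3 q [ 32.5  40.8  35.3 112.5 -43.1 127.8] p [0.6375 0.1486 0.1318] rot [-179.9   49.8   96.1] F [ 0.9 -0.2 -1.2] op 0.0002
cage [-247.9   46.6  131.8]
scale 1.95
```

View pics/w30.png

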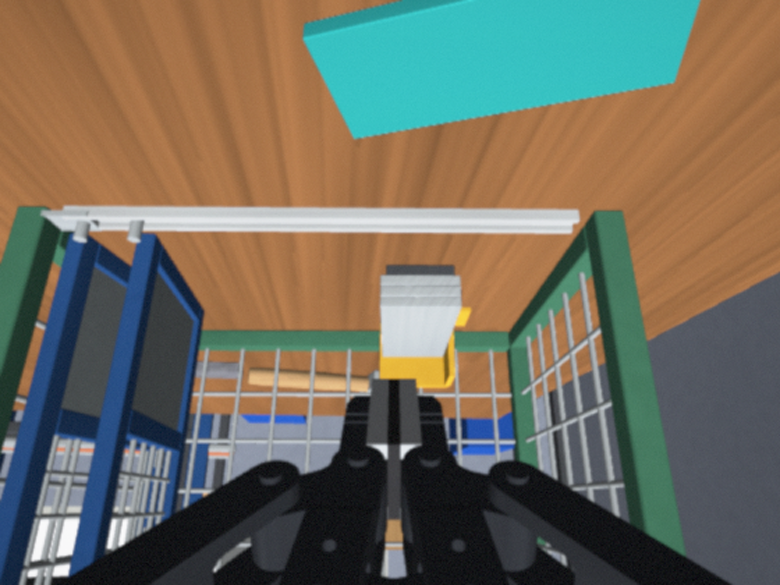

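View pics/s30.png

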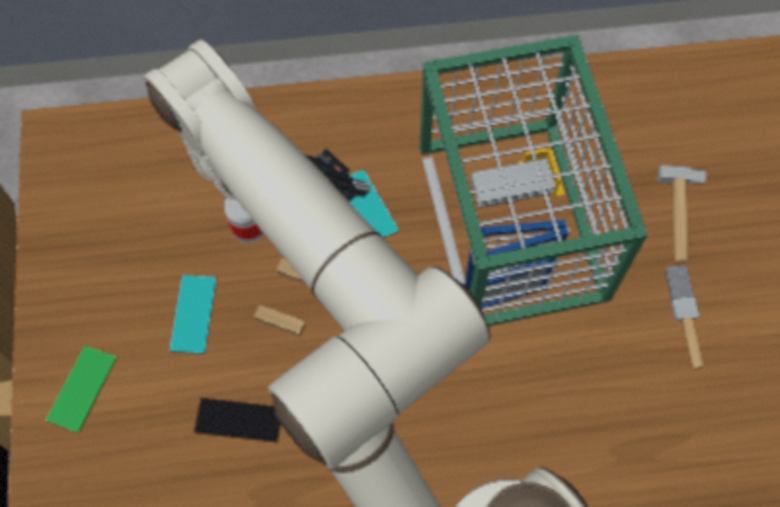

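All good: the three plates are flush, the gate is folded, the tin and other things are undisturbed, and the arm is clear. Handing in.

```bash
python3 -c "
from workcell import bot
print(bot.job_done())"
```

```text
the job is handed in; nothing more can be done
None
```

The gate is folded right back against its jamb and the loose plate lies flat on the stack, squared against both yellow fences. I handed the job in at about 25 s, with the gripper empty and clear of everything.

**Gate:** I pushed the fold in, then pushed the lead panel along the track until it met its stop. A picture afterwards matched a gate angle of 1.46. The fingers pressed it with about 75 N at the stop, under the 120 N wrist limit, but I could not confirm that only the fingers touched.

**Plate:** I lifted it off the bearers, carried it in and lowered it until it touched, then let go. I gripped it again to slide it 1–2 mm to the side fence, then pushed its end to the back fence with shut fingers.

**Last checks:**
- In the last close wrist picture the three plates are flush. The loose plate's front end is at x = -58 mm and its sides at about y = 38 and 102 mm in the cage frame, all as required. The back corners read about 1–3 mm beyond where they should be, which I put down to camera error.
- The stacked plates did not move, and in the pictures I saw no sign that the other things on the bench had either. The welding square was hidden by the arm in the last overview, so I did not check it there.

**What disagreed:**
- The fingertips are about 40 mm behind the stated TCP, by both the wrist picture and touch. Because of this my first push on the lead edge and my first grasp missed; I corrected both.
- The cage position from the overhead cameras was about 5 mm off the wrist camera's, and I used the wrist camera's.

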